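# Reload a bolt feeder

### The job

The bolt feeder on the bench has run empty: reload it with the two flange bolts (hex heads) from the drilled wooden block. Draw the sprung follower back by its ball handle until the handle feels the end of the slot, lay the handle over into the side leg of the slot so that it stays parked, and hang both bolts by their heads between the rails. Then stand the handle up again and ease the follower forward in your grip, never letting it fly, until it presses both bolts up against the end of the rails; let go. Be gentle with the slotted plate, force nothing, and leave the round-headed screw and everything else where it is.

Things in the scene. Friction and masses are not known exactly. Their poses are not given: they have to be found in the camera images.
- feeder: Bolt feeder fixed to the bench, 84 x 325 mm. +y: feed direction, towards the square end block (top 85 mm high); x across, z up; origin on the bench under the rails, 105 mm behind the end block's face. Two rails, tops 62 mm up, run along y with a 15 mm slot between them at x = 0, open from above over the 80 mm before the end block. Farther back a slotted plate covers them, top 102 mm high.
- rail_end (a point): Point on top of the rails, on their centre line, at the face of the end block; axes as the feeder's. A bolt hung in the slot has its head point 10 mm above this height; two bolts pressed home stand 13 and 39 mm behind it (-y).
- plate (a point): Fixed point, NOT the slot's end: over the dark plate (the gate) with an L-shaped slot along y that guides the handle's stem (slot 13 mm, stem 8 mm). The plate is clamped at another place along y each time, unmeasured: its slot ends somewhere from 80 to 110 mm of follower travel. There, over the last 10.5 mm, a leg opens to -x: the handle tilts only within 2.5 mm of the end. It must not be rammed (20 N at most).
- follower (a joint): Travel of the follower in m: 0 = its nose 2 mm from the end block (empty feeder, as at the start), grows as it is drawn back (-y). Its nose is 26 mm wide; the rail is open for travel + 2 mm before it. A ribbon spring draws it forward with 6 N at 0, 8 N at 0.1; it weighs 0.25 kg and, let go, flies forward faster than the 0.4 m/s allowed. With two bolts pressed home it reads 0.050.
- handle (a joint): Tilt of the handle in rad: 0 upright, 0.42 laid fully over to -x, about an axis along y, 74 mm above the bench; light friction, it stays where put. In the straight slot it cannot tilt beyond about 0.10. Laid over in the leg (0.3) and let forward, its stem rests on the leg's front edge, 2.5 mm forward of where it met the slot's end, and the spring keeps it parked there.
- ball (a point): Centre of the black ball on the handle, 22 mm in diameter, 60 mm above the handle's pivot axis, so 134 mm above the bench when upright; stem 8 mm thick, space above and around free. In the feeder's frame it is at y = -15 mm minus the follower's travel.
- bolt_a_head (a point): One of the two flange bolts: steel, 57 mm long, about 72 g. Hex head 18 mm over flats, 13 mm high, on a round flange 26 mm wide, 4 mm thick; shank 12 x 40 mm, tapered at its end. The point is on the axis half-way up the hex, 10 mm above the flange's underside, 7 mm below the top; z along the bolt to the head, x across flats. It starts hanging in the wooden block, the point 60 mm above the bench.
- bolt_b_head (a point): The other flange bolt, the same as bolt_a; which hole each is in differs.
- bolt_a: The same bolt_a; origin at the shank's end.
- bolt_b: The same bolt_b; origin at the shank's end.
- capscrew_head (a point): The third screw in the block, to be left there: cylindrical head 20 mm wide and 13 mm high with a hex socket, no flange. Point on its axis, half-way up the head, 56 mm above the bench.
- block: Drilled wooden block fixed on the bench, 56 x 150 x 50 mm high, with three 14 mm holes in a row along its y, 50 mm apart, which hold the three screws upright by their heads. Origin under its middle.
- nut: Loose hex nut, 22 mm wide, lying on the feeder's base plate on the far side of the rails; leave it.
- wrench: Combination wrench, 190 mm, on the bench; leave it.
- driver: Screwdriver with black handle, 190 mm, on the bench; leave it.
- threadlock: Small white bottle, 36 mm wide, 100 mm high, standing on the bench; leave it.
- collar: Steel shaft collar, 40 mm wide, 14 mm high, on the bench; leave it.
- stud: Threaded stud, 12 mm thick, 70 mm long, lying on the bench; leave it.

How it is judged:
On the way, in this order (a step that is already met when the one before it is completed fails the run):
1. the follower is drawn back and parked: handle laid over in the leg of the slot (value of joint follower above 0.07 m and value of joint handle above 0.2 rad), for 0.3 s.
2. both flange bolts hang between the rails in front of the parked follower (all of step 1 and x of bolt_a_head in the frame of rail_end between -0.003 and 0.003 m and z of bolt_a_head in the frame of rail_end between 0.007 and 0.013 m and y of bolt_a_head in the frame of rail_end between -0.085 and -0.01 m and angle between each of bolt_a_head, bolt_b_head's own z axis and vertical below 0.12 rad and x of bolt_b_head in the frame of rail_end between -0.003 and 0.003 m and z of bolt_b_head in the frame of rail_end between 0.007 and 0.013 m and y of bolt_b_head in the frame of rail_end between -0.085 and -0.01 m), for 0.2 s.
At the end, for the whole second after the job is handed in: Both flange bolts hang upright (0.12 rad) by their heads between the rails, seated within 3 mm, within 43 mm of the end block; the follower bears on them (travel 46 to 54 mm), handle upright (0.15 rad); the round-headed screw is still in the block; all at rest (x of bolt_a_head in the frame of rail_end between -0.003 and 0.003 m and z of bolt_a_head in the frame of rail_end between 0.007 and 0.013 m and y of bolt_a_head in the frame of rail_end between -0.043 and -0.01 m and angle between each of bolt_a_head, bolt_b_head's own z axis and vertical below 0.12 rad and x of bolt_b_head in the frame of rail_end between -0.003 and 0.003 m and z of bolt_b_head in the frame of rail_end between 0.007 and 0.013 m and y of bolt_b_head in the frame of rail_end between -0.043 and -0.01 m and value of joint follower between 0.046 and 0.054 m and value of joint handle below 0.15 rad and distance of capscrew_head from where it was at the start of the episode below 0.02 m and linear speed of each of bolt_a, bolt_b below 0.02 m/s); the robot touches nothing.
It fails at once if the handle is rammed against the slotted plate (contact force between handle and gate above 20 N).
It fails at once if the follower flies forward (velocity of joint follower below -0.4 m/s).
It fails at once if a bolt is forced against the feeder (contact force between any of bolt_a, bolt_b and feeder above 80 N).
It fails at once if something else on the bench is disturbed (distance of any of nut, wrench, driver, threadlock, collar, stud, capscrew_head from where it was at the start of the episode above 0.02 m).
It also fails if it takes over 72 s, if anything falls off the work surface, if the arm or the gripper's body presses on something with over 40 N, if the wrist force passes 120 N, or if a joint passes its speed limit or range.

### The arm

A 6-joint arm with a two-finger parallel gripper is mounted at the origin on the work surface. World frame = base frame: x ahead of the robot, y to its left, z up, the work surface at z = 0. Lengths are in m, angles in rad, forces in N, time in s.
With the tool pointing down it reaches from about 0.35 to 0.85 m from the base axis. Payload 8.1 kg.
Tool frame: the origin (TCP) lies at the very end of the fingers, on their centre line; the grasp point (between the pads) lies 19 mm behind it (pinch_z is the distance from the TCP to the grasp point, in m); z points along the fingers, y is the direction in which the jaws open and shut (so a half turn about z gives the same grasp; the last joint's range is limited). The gripper opens to 93 mm and grips with 3 to 60 N. Pads are 15 mm wide; open, the fingers measure 128 mm over their backs; the gripper's body (75 mm by 188 mm) begins 65 mm behind the grasp point.
Start: joints at [1.201, 0.13, 1.488, -0, 1.523, -0.085], TCP at [0.169, 0.576, 0.219] pointing down, gripper open.
Joint ranges: [-2.96, 2.96], [-0.89, 2.26], [0.02, 2.5], [-1.34, 4.48], [0, 2.73], [-2.66, 2.66]. Speed limits (rad/s): [2.39, 2.39, 2.79, 3.14, 3.14, 3.14].

### API

Orientations are given as a rotation vector (axis times angle).
In Python, from plant import * gives the robot as it stands.
- The arm moves only by the tool move_arm, never from a script. Its argument "series" is a list of rows, each a list of 7 numbers: the shift along the tool's x, y, z each as a share of 10 cm, from -1 to 1, then the turn, a rotation vector about the tool's x, y, z each as a share of 180 degrees, from -1 to 1, then the opening, from -1 (shut) to 1 (fully open). In form: [[dx, dy, dz, rx, ry, rz, jaw], ...]. A call has 1 to 8 rows; each row is the pose to reach, as a shift and turn from the pose commanded when the call began, along the tool's axes at that moment, turning the shorter way round; what a row does not reach only later rows make up. A row lasts 1/10 s, in which the tool goes at most 50 mm and 8.59 degrees, less where a joint would pass 70% of its speed; a pose out of reach is approached as far as the arm can. A call with a number of a shift or a turn outside -1 to 1 is refused whole. A call with a gripper value outside its range is refused whole. The fingers move at their own pace and stop on an object; "squeeze" is the grip in N (left out, the last holds). Time passes only in rows, so rows that repeat a pose let the fingers close. It gives the time, the measured TCP pose, the force and the opening at its end, in the units of the state.
- read_state(): the state, without advancing time (a new reading comes with each control period).
- read_camera(name): name is "scene" or "side" or "wrist"; returns a dict with "frame" (420x560x3 uint8, red, green, blue), "K" (3x3 intrinsics, pixels), "rvec" (rotation vector, rad) and "tvec" (3), from world to camera coordinates, as OpenCV has them. Camera axes: x right, y down, z forward; pixel columns grow to the right and rows downward; lengths in m; the calibration is good to about 2 mm. A picture is of the moment at which its call begins. There is no depth.
- close_job(): hands the job in, once; it reports no verdict.
The state is a dict: "t": time; "q": joint angles; "dq": joint speeds; "joint_torque": joint torques, N m; "tool_pos": TCP position; "orientation": TCP orientation; "force": force on the tool from outside, world axes, zero at the start; "wrist_torque": the same for the moment, N m; "opening": finger opening in m.
Only numpy, scipy, OpenCV 4.12 (cv2) and the standard library are available. Lean on these libraries where they do the work, as an engineer would, in place of code of your own. Each camera call takes 0.05 s, during which the arm holds its last target.

## Working session

There is one attempt and no reset: what is moved stays moved. The work goes in short steps, Python scripts to look and compute and a tool call to move; the robot and the scene stay as the last step left them, time stands still between calls to the robot, and variables do not carry over. Pictures are saved under pics/ and viewed, and the job is handed in when it is done.

Besides the shell and the picture viewer there is one more tool, called after ">>>" by a JSON object that holds its "api" and its "payload". move_arm: Moves the arm, as the interface text tells. Shift numbers are shares of 10 cm and turn numbers shares of 180 degrees, none past 1 either way. Its arguments: {"type":"object","properties":{"series":{"type":"array","items":{"type":"array","items":{"type":"number"}}},"squeeze":{"type":"number"}},"required":["series"]}

```bash
ls; mkdir -p pics; python3 - <<'E'
from plant import *
import cv2
s=read_state(); print(s)
for n in ["scene","side","wrist"]:
    c=read_camera(n); cv2.imwrite(f"pics/{n}0.png",c["frame"][:,:,::-1]); print(n,c["K"],c["rvec"],c["tvec"])
E
```

```text
pics
{'t': 0.0, 'q': array([ 1.20057557e+00,  1.31131477e-01,  1.48929156e+00,  4.68101559e-07,
        1.52299771e+00, -8.54099090e-02]), 'dq': array([-4.50760683e-04,  7.87583907e-04,  3.43617534e-04,  9.30543283e-04,
        4.46682708e-04, -4.33659990e-05]), 'joint_torque': array([-8.42901250e-05, -5.59843504e+01, -4.91755700e+01,  7.69131398e-02,
        3.54982086e-02, -1.14385659e-04]), 'tool_pos': array([0.16836105, 0.57529609, 0.21759844]), 'orientation': array([-4.45810466e-01, -3.10938141e+00,  2.79682689e-03]), 'force': array([ 0.1007191 , -0.20692924, -0.442079  ]), 'wrist_torque': array([ 0.01925197, -0.00011658, -0.01968951]), 'opening': 0.09293628207890545}
scene [[474.85685764   0.         274.57093064]
 [  0.         474.85685764 218.01308776]
 [  0.           0.           1.        ]] [ 2.20474191  1.31390184 -0.42372022] [-0.23939296 -0.35503956  1.59278878]
side [[403.03947283   0.         273.83719493]
 [  0.         403.03947283 209.00739495]
 [  0.           0.           1.        ]] [ 2.20067683 -0.40558754  0.2107486 ] [-0.52820242  0.173571    0.91653446]
wrist [[302.76698725   0.         274.24906478]
 [  0.         302.76698725 204.98071299]
 [  0.           0.           1.        ]] [-2.32881266 -1.74509511 -0.23767997] [-0.59809691 -0.03234135  0.39143975]
```

View pics/scene0.png

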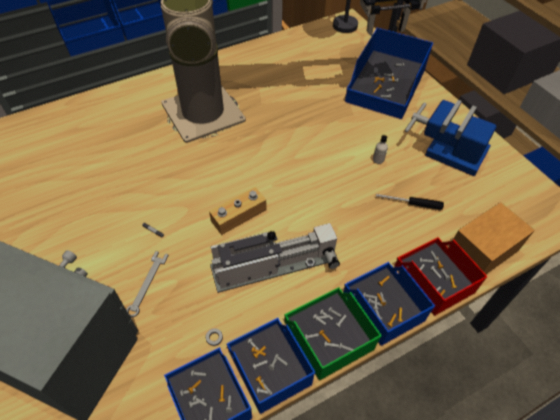

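View pics/side0.png

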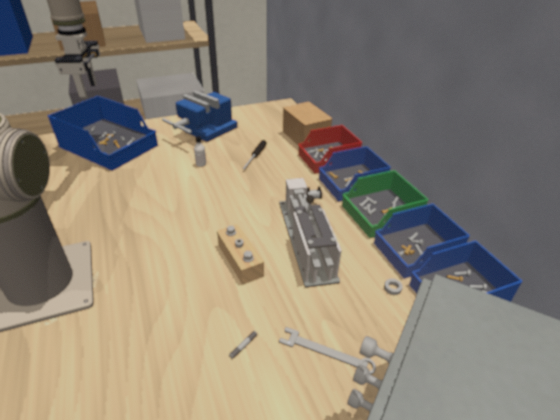

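View pics/wrist0.png

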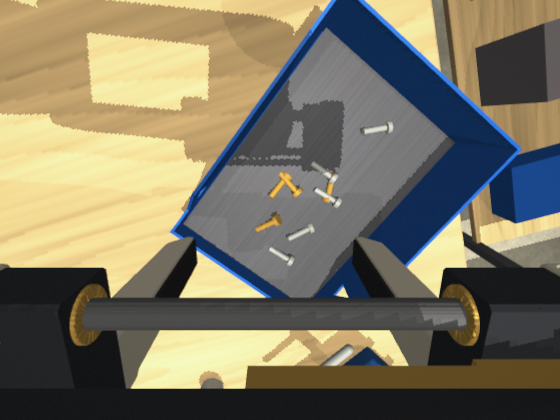

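The scene view shows the feeder around (275,260) and the block at (238,210). The side view has the feeder at (310,235) and the block at (240,253). I'll enlarge both.

```bash
cat > h.py <<'E'
import numpy as np, cv2
from scipy.spatial.transform import Rotation as R
def cam(c):
    Rm=cv2.Rodrigues(np.array(c["rvec"]))[0]; t=np.array(c["tvec"]).ravel(); return np.array(c["K"]),Rm,t
def ray(c,uv):
    K,Rm,t=cam(c); d=Rm.T@np.linalg.solve(K,[uv[0],uv[1],1.]); return -Rm.T@t,d/np.linalg.norm(d)
def onplane(c,uv,z):
    o,d=ray(c,uv); return o+d*(z-o[2])/d[2]
def tri(cs,uvs):
    A=np.zeros((3,3));b=np.zeros(3)
    for c,uv in zip(cs,uvs):
        o,d=ray(c,uv);P=np.eye(3)-np.outer(d,d);A+=P;b+=P@o
    p=np.linalg.solve(A,b); return p,[np.linalg.norm((np.eye(3)-np.outer(ray(c,uv)[1],ray(c,uv)[1]))@(p-ray(c,uv)[0])) for c,uv in zip(cs,uvs)]
def proj(c,p):
    return cv2.projectPoints(np.array(p,float).reshape(-1,3),np.array(c["rvec"],float),np.array(c["tvec"],float),np.array(c["K"]),None)[0].reshape(-1,2)
def crop(c,x0,y0,x1,y1,s,fn):
    f=c["frame"][y0:y1,x0:x1,::-1]; cv2.imwrite(fn,cv2.resize(f,None,fx=s,fy=s,interpolation=cv2.INTER_CUBIC))
E
python3 - <<'E'
from plant import *; from h import *; import pickle
cs={n:read_camera(n) for n in ["scene","side"]}
pickle.dump(cs,open("c0.pkl","wb"))
crop(cs["scene"],200,185,360,295,5,"pics/scene_c.png")
crop(cs["side"],210,170,350,290,5,"pics/side_c.png")
E
```

```text
(no output)
```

View pics/scene_c.png

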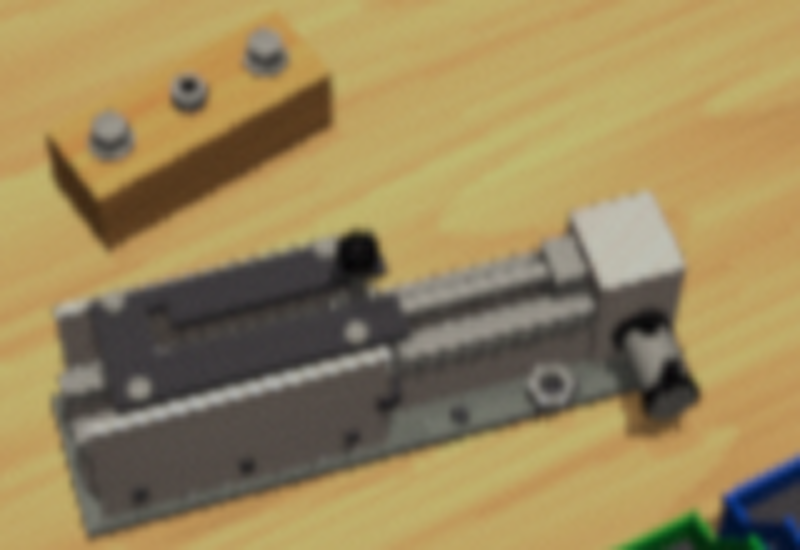

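View pics/side_c.png

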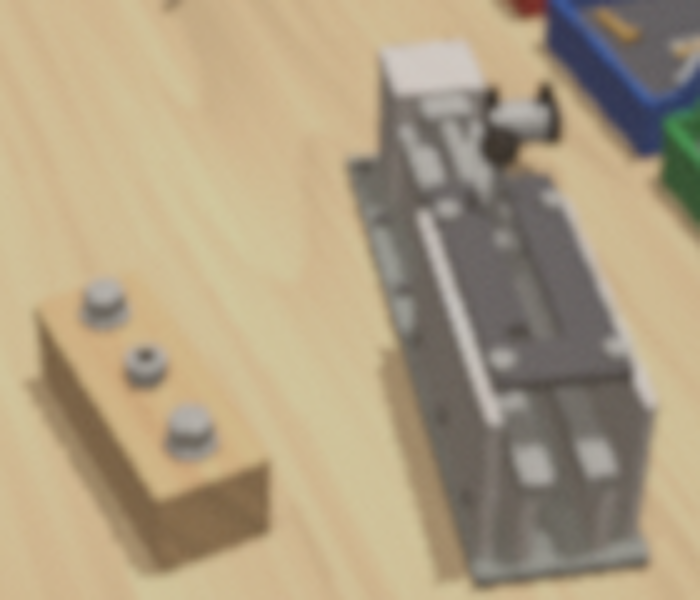

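The middle screw, at crop (188,90) in scene, is the socket cap screw, so the flange bolts are the two outer ones. The ball is at scene crop (358,252) and side crop (502,145). Next I'll triangulate these.

```bash
python3 - <<'E'
from h import *; import pickle
cs=pickle.load(open("c0.pkl","rb")); S,D=cs["scene"],cs["side"]
s=lambda x,y:((x+.5)/5-.5+200,(y+.5)/5-.5+185)
d=lambda x,y:((x+.5)/5-.5+210,(y+.5)/5-.5+170)
def blob(c,x0,y0,x1,y1,thr):
    g=cv2.cvtColor(c["frame"],cv2.COLOR_RGB2GRAY)[y0:y1,x0:x1]
    m=(g<thr).astype(float); ys,xs=np.nonzero(m); return (xs.mean()+x0,ys.mean()+y0),len(xs)
print(blob(S,266,229,278,241,40),s(358,252)); print(blob(D,305,194,315,205,45),d(502,145))
P={"ball":((358,252),(502,145)),
"ebTL":((572,212),(383,52)), "ebTR?":((650,193),(383,52)),
"hexnear":((110,128),(190,422)),"hexfar":((265,45),(104,294)),"cap":((188,88),(147,358)),
}
for k,(a,b) in P.items():
    print(k,tri([S,D],[s(*a),d(*b)]))
for n,a in {"hexN":(110,123),"hexF":(265,41)}.items(): print("S top67",n,onplane(S,s(*a),.067))
print("cap",onplane(S,s(188,86),.0625))
for n,a in {"hexN":(190,417),"hexF":(104,289)}.items(): print("D top67",n,onplane(D,d(*a),.067))
print("cap",onplane(D,d(147,355),.0625))
# endblock corners z=.085
for a in [(572,212),(650,193),(684,268),(598,292)]: print("S eb",a,onplane(S,s(*a),.085))
for a in [(380,50),(468,41),(487,90),(392,100)]: print("D eb",a,onplane(D,d(*a),.085))
# base plate corners z ~? 
for a in [(92,535),(55,400)]: print("S base",onplane(S,s(*a),.006))
for a in [(477,583),(648,563),(350,160)]: print("D base",onplane(D,d(*a),.006))
# block top
for a in [(48,137),(105,195),(330,75),(275,13)]: print("S blk",onplane(S,s(*a),.05))
for a in [(37,310),(157,500),(270,460)]: print("D blk",onplane(D,d(*a),.05))
E
```

```text
((np.float64(270.62295081967216), np.float64(236.40983606557376)), 61) (271.2, 235.0)
((np.float64(nan), np.float64(nan)), 0) (310.0, 198.6)
ball (array([ 0.6273375 , -0.07756143,  0.13684372]), [np.float64(0.0002192408603837758), np.float64(0.00021924086038367058)])
ebTL (array([0.62755813, 0.04871902, 0.1021775 ]), [np.float64(0.010686606666520646), np.float64(0.010686606666520597)])
ebTR? (array([0.63590953, 0.08790933, 0.08503674]), [np.float64(0.0002447145996444183), np.float64(0.0002447145996443526)])
hexnear (array([ 0.45104991, -0.13345785,  0.06524621]), [np.float64(0.0005160349412015785), np.float64(0.0005160349412016821)])
hexfar (array([ 0.43963392, -0.03476612,  0.06554813]), [np.float64(0.0005697923160707687), np.float64(0.0005697923160706596)])
cap (array([ 0.44580898, -0.08474389,  0.06438583]), [np.float64(0.00046098523533113047), np.float64(0.00046098523533115145)])
S top67 hexN [ 0.44973885 -0.13289373  0.067     ]
S top67 hexF [ 0.4387262  -0.03445129  0.067     ]
cap [ 0.44360887 -0.08397877  0.0625    ]
D top67 hexN [ 0.45136287 -0.13150958  0.067     ]
D top67 
[... 403 characters left out ...]
 [0.67437    0.03402262 0.085     ]
D eb (392, 100) [0.62277473 0.04322255 0.085     ]
S base [ 0.63710561 -0.23489881  0.006     ]
S base [ 0.5565124  -0.21937335  0.006     ]
D base [ 0.55735239 -0.21892338  0.006     ]
D base [ 0.63577027 -0.23570581  0.006     ]
D base [0.62246179 0.09924081 0.006     ]
S blk [ 0.43005731 -0.1622863   0.05      ]
S blk [ 0.47974188 -0.15124565  0.05      ]
S blk [ 0.46467457 -0.00806676  0.05      ]
S blk [ 0.41070537 -0.01456475  0.05      ]
D blk [ 0.40944977 -0.01628347  0.05      ]
D blk [ 0.42627243 -0.15945962  0.05      ]
D blk [ 0.48154121 -0.15381661  0.05      ]<stdin>:7: RuntimeWarning: Mean of empty slice.
  ret = ret.dtype.type(ret / rcount)
```

>>> {"api": "move_arm", "payload": {"series": [[-0.25,-0.31,0,0,0,0,1],[-0.5,-0.62,0,0,0,0,1],[-0.75,-0.92,0,0,0,0,1]]}}

```text
t: 0.55
tool_pos: [0.2148, 0.4651, 0.2182]
orientation: [-0.445, -3.11, 0.001]
force: [0.4, 0.2, 0.9]
opening: 0.0928
```

>>> {"api": "move_arm", "payload": {"series": [[-0.25,-0.31,0,0,0,0,1],[-0.5,-0.62,0,0,0,0,1],[-0.75,-0.92,0,0,0,0,1]]}}

```text
t: 0.85
tool_pos: [0.2611, 0.3556, 0.2186]
orientation: [0.445, 3.11, 0.0]
force: [0.4, -0.7, -0.5]
opening: 0.0929
```

>>> {"api": "move_arm", "payload": {"series": [[-0.25,-0.31,0,0,0,0,1],[-0.5,-0.62,0,0,0,0,1],[-0.75,-0.92,0,0,0,0,1]]}}

```text
t: 1.15
tool_pos: [0.3072, 0.2463, 0.2187]
orientation: [0.445, 3.109, 0.0]
force: [0.2, 0.3, 1.0]
opening: 0.0932
```

>>> {"api": "move_arm", "payload": {"series": [[-0.25,-0.31,0,0,0,0,1],[-0.5,-0.62,0,0,0,0,1],[-0.75,-0.92,0,0,0,0,1]]}}

```text
t: 1.45
tool_pos: [0.3534, 0.1368, 0.2188]
orientation: [0.445, 3.109, 0.0]
force: [0.6, 0.3, -0.1]
opening: 0.093
```

>>> {"api": "move_arm", "payload": {"series": [[-0.25,-0.31,0,0,0,0,1],[-0.5,-0.62,0,0,0,0,1],[-0.75,-0.92,0,0,0,0,1]]}}

```text
t: 1.75
tool_pos: [0.3996, 0.0273, 0.2188]
orientation: [0.446, 3.109, 0.0]
force: [1.1, 0.5, -0.5]
opening: 0.093
```

```bash
python3 - <<'E'
from plant import *; from h import *; import pickle
c=read_camera("wrist"); pickle.dump(c,open("w1.pkl","wb")); cv2.imwrite("pics/w1.png",c["frame"][:,:,::-1])
s=read_state(); print(s["t"],s["tool_pos"],s["orientation"],s["q"],s["force"],s["opening"])
K,Rm,t=cam(c); print("camera at",-Rm.T@t, "axes",Rm.round(3))
E
```

```text
1.8 [0.40113957 0.02283088 0.21873846] [ 0.44962939  3.10717688 -0.00469309] [-0.067954   -0.43628614  1.99774932 -0.00313622  1.57831296 -1.35135841] [-0.25602998 -1.94788059 -0.76473904] 0.09306130053929687
camera at [0.32736948 0.04798853 0.38465896] axes [[ 0.281  0.96  -0.001]
 [ 0.923 -0.27   0.272]
 [ 0.261 -0.078 -0.962]]
```

View pics/w1.png

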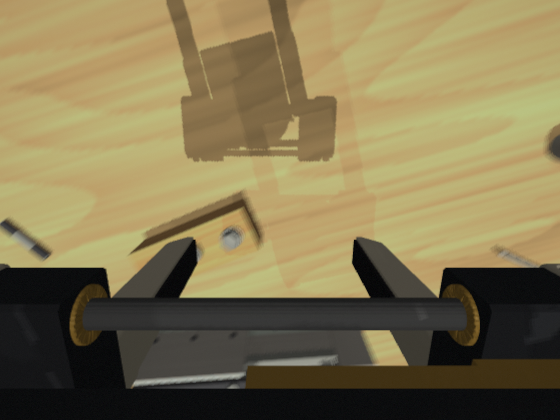

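Wrist view: block end at (200-260,200-250), one bolt at (232,238). The camera looks on the robot side of the gripper. I'll go on over the feeder, from where the wrist camera can see the block.

>>> {"api": "move_arm", "payload": {"series": [[-0.4,-0.05,0,0,0,0,1],[-0.8,-0.1,0,0,0,0,1]]}}

```text
t: 2.0
tool_pos: [0.4741, -0.004, 0.219]
orientation: [0.447, 3.108, 0.0]
force: [0.5, 0.6, 0.1]
opening: 0.0933
```

>>> {"api": "move_arm", "payload": {"series": [[-0.4,-0.05,0,0,0,0,1],[-0.8,-0.1,0,0,0,0,1]]}}

```text
t: 2.2
tool_pos: [0.5485, -0.0357, 0.2184]
orientation: [0.446, 3.11, 0.0]
force: [0.4, 0.1, 0.7]
opening: 0.0928
```

>>> {"api": "move_arm", "payload": {"series": [[-0.4,-0.07,0,0,0,-0.0258,1],[-0.85,-0.13,0,0,0,-0.0258,1],[-0.85,-0.13,0,0,0,-0.0258,1]]}}

```text
t: 2.5
tool_pos: [0.6272, -0.0734, 0.2141]
orientation: [-0.322, -3.12, 0.0]
force: [-0.1, 0.4, -0.2]
opening: 0.0928
```

```bash
python3 - <<'E'
from plant import *; from h import *; import pickle
cc={n:read_camera(n) for n in ["wrist","scene","side"]}; pickle.dump(cc,open("c2.pkl","wb")); cv2.imwrite("pics/w2.png",cc["wrist"]["frame"][:,:,::-1])
crop(cc["scene"],200,185,360,295,5,"pics/s2.png"); crop(cc["side"],210,130,350,270,4,"pics/d2.png")
s=read_state(); print(s["t"],s["tool_pos"],s["orientation"],s["q"],s["force"],s["opening"])
print(R.from_rotvec(s["orientation"]).as_matrix().round(3))
E
```

```text
2.65 [ 0.62460197 -0.07110973  0.21793396] [-3.19600245e-01 -3.12364846e+00 -5.22355545e-04] [-1.95004356e-01  2.09291616e-01  1.40163980e+00  1.79358462e-04
  1.53232162e+00 -1.56188469e+00] [-0.60276211 -0.08021542 -0.37953643] 0.09329397803220088
[[-0.979  0.203 -0.002]
 [ 0.203  0.979  0.   ]
 [ 0.002  0.    -1.   ]]
```

View pics/w2.png

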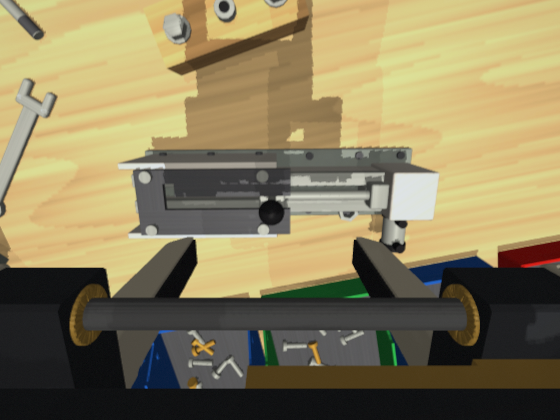

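View pics/s2.png

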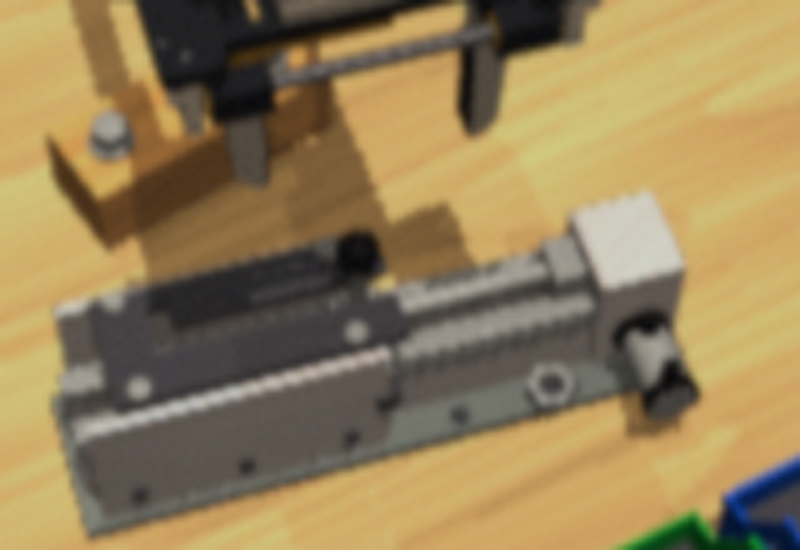

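View pics/d2.png

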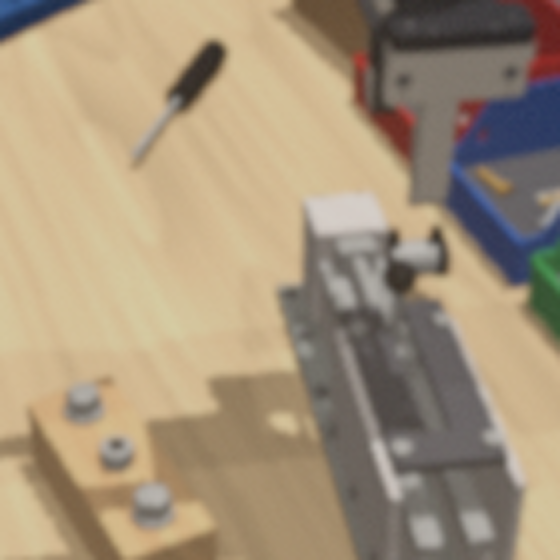

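Wrist view: ball at (271,212), slot end at about (165,190), end block top (390-436,170-218), near bolt (177,28), capscrew (224,8). I'll enlarge and measure.

```bash
python3 - <<'E'
from h import *; import pickle
cc=pickle.load(open("c2.pkl","rb")); W=cc["wrist"]
crop(W,125,140,285,245,5,"pics/w2a.png"); crop(W,270,140,440,255,4,"pics/w2b.png"); crop(W,140,0,300,80,5,"pics/w2c.png")
g=cv2.cvtColor(W["frame"],cv2.COLOR_RGB2GRAY)[195:230,255:290]
m=(g<25).astype(np.uint8); n,l,st,ce=cv2.connectedComponentsWithStats(m); i=1+st[1:,4].argmax(); print(st[i],ce[i]+[255,195]); b=ce[i]+[255,195]
print("ball z.134",onplane(W,b,.134)); print("tri w/ scene",tri([W,cc["scene"]],[b,(271.2,235.)]))
print("tri w/ side",tri([W,cc["side"]],[b,(310,198.6)]))
E
```

```text
[  4   5  24  24 324] [270.62654321 210.13888889]
ball z.134 [ 0.62494098 -0.07696725  0.134     ]
tri w/ scene (array([ 0.62526388, -0.07681371,  0.13321301]), [np.float64(0.0002334228894159117), np.float64(0.0002334228894158213)])
tri w/ side (array([ 0.62571965, -0.07719165,  0.13666536]), [np.float64(0.0015322926487025645), np.float64(0.0015322926487025903)])
```

View pics/w2a.png

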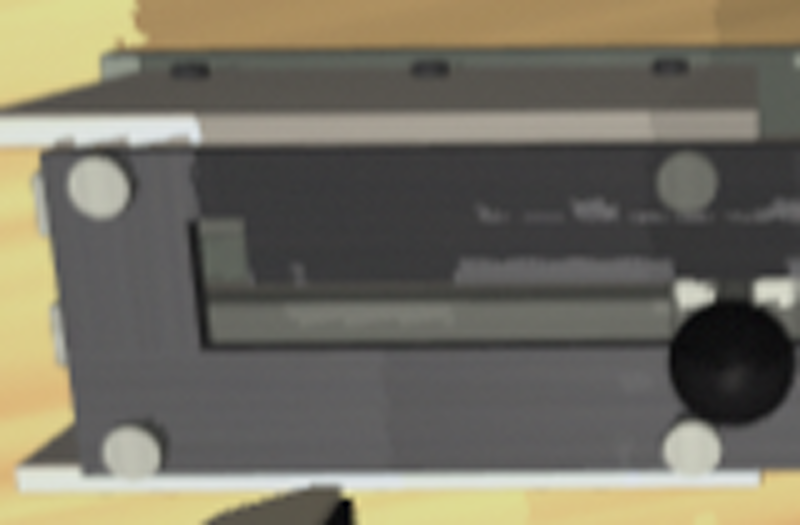

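View pics/w2b.png

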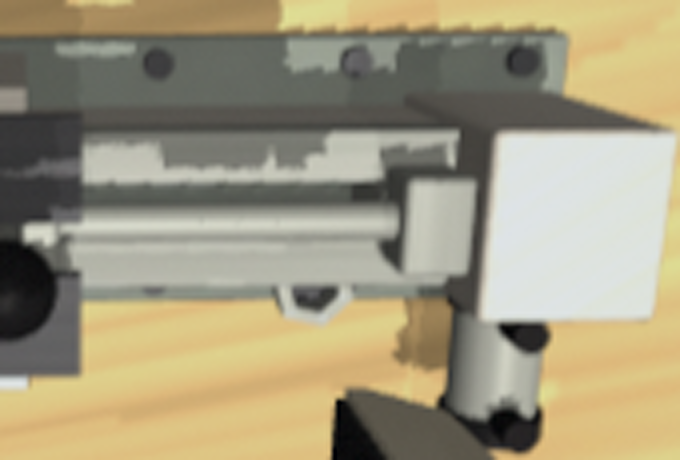

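View pics/w2c.png

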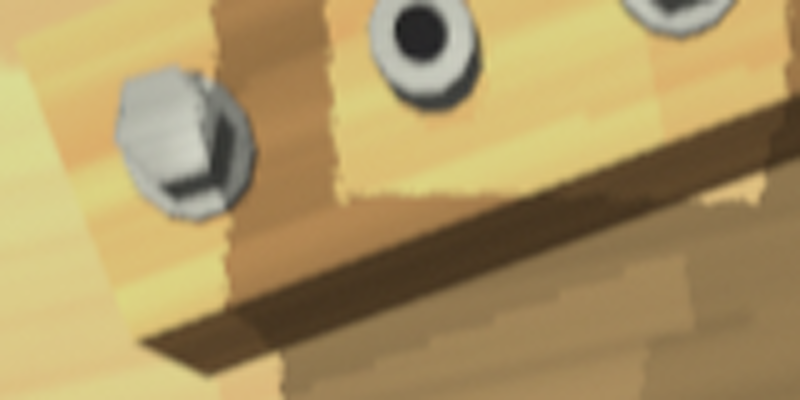

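```bash
cat >> h.py <<'E'
yaw=np.deg2rad(-11.65); ex=np.array([np.cos(yaw),np.sin(yaw),0]); ey=np.array([-np.sin(yaw),np.cos(yaw),0])
E
python3 - <<'E'
from h import *; import pickle
cc=pickle.load(open("c2.pkl","rb")); W=cc["wrist"]
def u(x,y,s,x0,y0): return ((x+.5)/s-.5+x0,(y+.5)/s-.5+y0)
a=lambda x,y:u(x,y,5,125,140); b=lambda x,y:u(x,y,4,270,140); c=lambda x,y:u(x,y,5,140,0)
ball=np.array([.6251,-.0769,.134])
fr=lambda p:((p-ball)@ex*1000,(p-ball)@ey*1000)
for n,p in {"slot end":a(205,345),"leg corner":a(192,220),"leg front":a(245,218),"slot right bot":a(660,345),"slot top mid":a(455,285),"leg front root":a(252,285)}.items(): print(n,onplane(W,p,.102).round(4),np.round(fr(onplane(W,p,.102)),1))
for p in [(495,132),(672,130),(655,320),(482,320)]: 
  q=onplane(W,b(*p),.085);print("eb",q.round(4),np.round(fr(q),1))
for p in [(410,178),(475,178),(468,275),(402,272)]: 
  q=onplane(W,b(*p),.075);print("nose@75",q.round(4),np.round(fr(q),1))
pts=[]
for p in [(125,78),(180,65),(214,100),(207,172),(160,187),(118,130)]:
  q=onplane(W,c(*p),.067); pts.append(q); print("hex",q.round(4))
pts=np.array(pts);ctr=pts.mean(0);print(ctr,[(np.rad2deg(np.arctan2(*(p-ctr)[[1,0]])).round(0),np.linalg.norm(p-ctr).round(4)) for p in pts])
# flange ellipse bottom edge at z=.05..54
for p in [(193,220),(255,150)]: print("flange",onplane(W,c(*p),.05))
E
```

```text
slot end [ 0.6121 -0.1775  0.102 ] [   7.6 -101.2]
leg corner [ 0.5882 -0.1726  0.102 ] [ -16.8 -101.2]
leg front [ 0.5899 -0.1628  0.102 ] [-17.1 -91.2]
slot right bot [ 0.6299 -0.0922  0.102 ] [  7.7 -14. ]
slot top mid [ 0.6104 -0.1276  0.102 ] [ -4.2 -52.6]
leg front root [ 0.6026 -0.1653  0.102 ] [ -4.2 -91.1]
eb [0.6259 0.0454 0.085 ] [-23.9 119.9]
eb [0.6343 0.0879 0.085 ] [-24.3 163.3]
eb [0.6828 0.0805 0.085 ] [ 24.7 165.8]
eb [0.6738 0.0372 0.085 ] [ 24.7 121.6]
nose@75 [0.6358 0.0264 0.075 ] [-10.4 103.3]
nose@75 [0.6392 0.0427 0.075 ] [-10.3 120. ]
nose@75 [0.6647 0.0381 0.075 ] [ 15.6 120.7]
nose@75 [0.6604 0.0213 0.075 ] [ 14.7 103.3]
hex [ 0.4423 -0.1384  0.067 ]
hex [ 0.4423 -0.1279  0.067 ]
hex [ 0.4491 -0.1235  0.067 ]
hex [ 0.4602 -0.1281  0.067 ]
hex [ 0.4608 -0.1374  0.067 ]
hex [ 0.4502 -0.1422  0.067 ]
[ 0.45082622 -0.13292801  0.067     ] [(np.float64(-147.0), np.float64(0.0101)), (np.float64(150.0), np.float64(0.0098)), (np.float64(100.0), np.float64(0.0096)), (np.float64(27.0), np.float64(0.0106)), (np.float64(-24.0), np.float64(0.011)), (np.float64(-94.0), np.float64(0.0093))]
flange [ 0.46273013 -0.13700972  0.05      ]
flange [ 0.45332786 -0.1216071   0.05      ]
```

The measurements agree with each other: the end block face is 120.5 mm ahead of the ball (120 expected), and the slot's end should come at about 97 mm of travel. The leg opens to -x. Next I go down on the ball with the jaws along the feeder's y.

>>> {"api": "move_arm", "payload": {"series": [[-0.02,-0.05,0.3,0,0,0,0.3],[-0.02,-0.055,0.6,0,0,0,0.1],[-0.02,-0.055,0.85,0,0,0,0.0],[-0.02,-0.055,1,0,0,0,0.0],[-0.02,-0.055,1,0,0,0,0.0]], "squeeze": 25}}

```text
t: 3.15
tool_pos: [0.6239, -0.0764, 0.1172]
orientation: [-0.318, -3.122, -0.001]
force: [-0.9, 1.0, -0.3]
opening: 0.0573
```

```bash
python3 - <<'E'
from plant import *; from h import *; import pickle
s=read_state(); print(s["t"],s["tool_pos"],s["force"],s["opening"])
c=read_camera("scene"); d=read_camera("side"); crop(c,200,185,360,295,4,"pics/s3.png"); crop(d,210,130,350,270,4,"pics/d3.png")
E
```

```text
3.15 [ 0.62394005 -0.07635781  0.11715967] [-0.90076674  0.96643277 -0.25211223] 0.057269117339735755
```

View pics/s3.png

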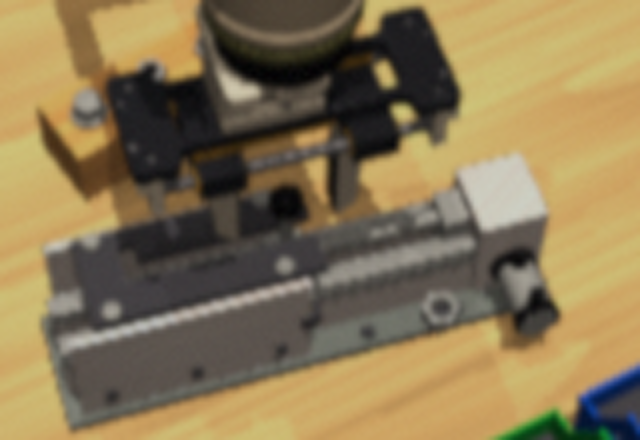

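View pics/d3.png

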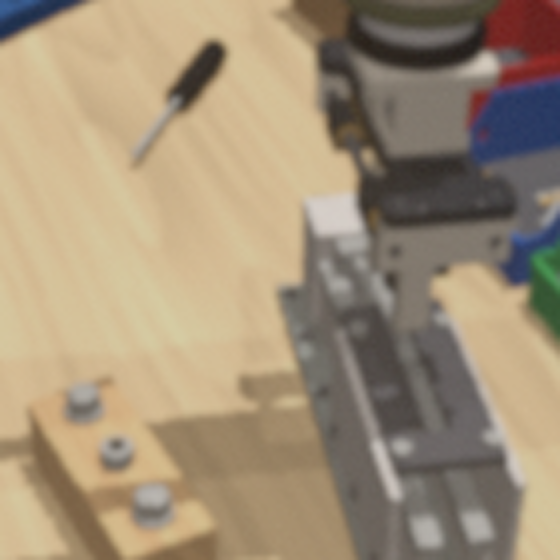

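The fingers straddle the ball: one just behind it in y and the other ahead, at scene crop (285,203). I'll close on it.

>>> {"api": "move_arm", "payload": {"series": [[-0.02,0,0.01,0,0,0,-0.3],[-0.02,0,0.01,0,0,0,-0.6],[-0.02,0,0.01,0,0,0,-1],[-0.02,0,0.01,0,0,0,-1],[-0.02,0,0.01,0,0,0,-1]], "squeeze": 25}}

```text
t: 3.75
tool_pos: [0.6285, -0.077, 0.1185]
orientation: [0.319, 3.124, 0.002]
force: [1.4, 3.9, 3.4]
opening: 0.0204
```

>>> {"api": "move_arm", "payload": {"series": [[0,0,0,0,0,0,-1],[0,0,0,0,0,0,-1]]}}

```text
t: 3.95
tool_pos: [0.6285, -0.0771, 0.1184]
orientation: [0.319, 3.124, 0.001]
force: [0.9, 4.8, 5.1]
opening: 0.0208
```

>>> {"api": "move_arm", "payload": {"series": [[0,-0.08,0,0,0,0,-1],[0,-0.19,0,0,0,0,-1],[0,-0.3,0,0,0,0,-1],[0,-0.41,0,0,0,0,-1],[0,-0.52,0,0,0,0,-1],[0,-0.62,0,0,0,0,-1],[0,-0.7,0,0,0,0,-1],[0,-0.7,0,0,0,0,-1]]}}

```text
t: 4.75
tool_pos: [0.6142, -0.1464, 0.1184]
orientation: [0.32, 3.124, 0.001]
force: [1.5, 6.4, 6.2]
opening: 0.0206
```

```bash
python3 - <<'E'
from plant import *; from h import *; import pickle
s=read_state(); print(s["t"],s["tool_pos"],s["force"],s["opening"], (s["tool_pos"]-[.6285,-.0771,.118])@np.c_[ex,ey])
c=read_camera("scene"); d=read_camera("side"); crop(c,200,185,360,295,4,"pics/s4.png"); crop(d,210,130,350,270,4,"pics/d4.png")
E
```

```text
4.75 [ 0.61424168 -0.14635972  0.11842475] [1.46778112 6.35505519 6.23791244] 0.02063528700515217 [ 2.12091313e-05 -7.07121519e-02]
```

View pics/s4.png

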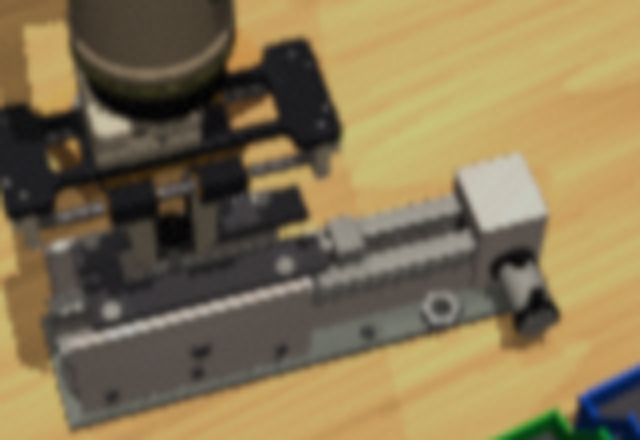

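View pics/d4.png

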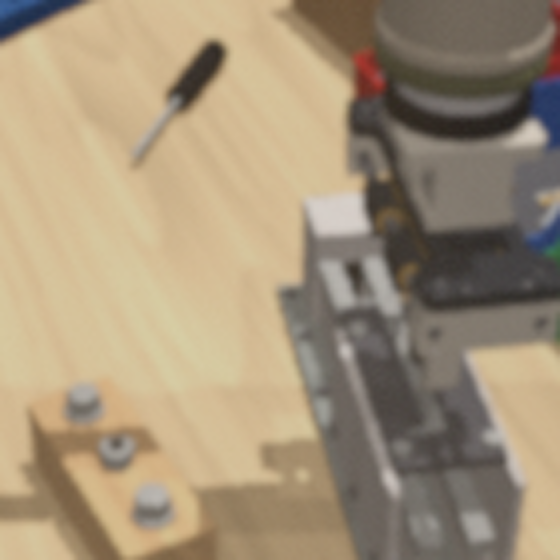

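The follower came back 70 mm with the tool at a steady ~6.5 N; the nose is at scene crop (350,235). Now I approach the slot's end more slowly.

>>> {"api": "move_arm", "payload": {"series": [[0,-0.05,0,0,0,0,-1],[0,-0.1,0,0,0,0,-1],[0,-0.15,0,0,0,0,-1],[0,-0.18,0,0,0,0,-1],[0,-0.2,0,0,0,0,-1],[0,-0.2,0,0,0,0,-1]]}}

```text
t: 5.45
tool_pos: [0.6104, -0.165, 0.1184]
orientation: [0.319, 3.124, 0.002]
force: [1.9, 6.6, 6.0]
opening: 0.0207
```

>>> {"api": "move_arm", "payload": {"series": [[0,-0.01,0,0,0,0,-1],[0,-0.02,0,0,0,0,-1],[0,-0.02,0,0,0,0,-1]]}}

```text
t: 5.75
tool_pos: [0.61, -0.1667, 0.1184]
orientation: [0.318, 3.124, 0.002]
force: [2.4, 7.6, 5.5]
opening: 0.0206
```

>>> {"api": "move_arm", "payload": {"series": [[0,-0.01,0,0,0,0,-1],[0,-0.015,0,0,0,0,-1],[0,-0.015,0,0,0,0,-1]]}}

```text
t: 6.05
tool_pos: [0.6098, -0.1681, 0.1184]
orientation: [0.318, 3.124, 0.002]
force: [2.1, 7.8, 6.2]
opening: 0.0204
```

>>> {"api": "move_arm", "payload": {"series": [[0,-0.01,0,0,0,0,-1],[0,-0.01,0,0,0,0,-1]]}}

```text
t: 6.25
tool_pos: [0.6096, -0.1691, 0.1184]
orientation: [0.318, 3.124, 0.002]
force: [1.8, 7.9, 4.5]
opening: 0.0205
```

>>> {"api": "move_arm", "payload": {"series": [[0,-0.01,0,0,0,0,-1],[0,-0.01,0,0,0,0,-1]]}}

```text
t: 6.45
tool_pos: [0.6093, -0.17, 0.1184]
orientation: [0.318, 3.124, 0.002]
force: [1.8, 8.2, 6.0]
opening: 0.0209
```

>>> {"api": "move_arm", "payload": {"series": [[0,-0.007,0,0,0,0,-1],[0,-0.007,0,0,0,0,-1]]}}

```text
t: 6.65
tool_pos: [0.6092, -0.1707, 0.1184]
orientation: [0.318, 3.124, 0.003]
force: [1.5, 7.6, 5.6]
opening: 0.0202
```

>>> {"api": "move_arm", "payload": {"series": [[0,-0.007,0,0,0,0,-1],[0,-0.007,0,0,0,0,-1]]}}

```text
t: 6.85
tool_pos: [0.6091, -0.1714, 0.1184]
orientation: [0.318, 3.124, 0.003]
force: [2.1, 8.1, 5.4]
opening: 0.0205
```

>>> {"api": "move_arm", "payload": {"series": [[0,-0.006,0,0,0,0,-1],[0,-0.006,0,0,0,0,-1]]}}

```text
t: 7.05
tool_pos: [0.609, -0.172, 0.1184]
orientation: [0.318, 3.124, 0.003]
force: [1.4, 7.5, 5.7]
opening: 0.0205
```

>>> {"api": "move_arm", "payload": {"series": [[0,-0.006,0,0,0,0,-1],[0,-0.006,0,0,0,0,-1]]}}

```text
t: 7.25
tool_pos: [0.6088, -0.1725, 0.1184]
orientation: [0.318, 3.124, 0.003]
force: [2.4, 8.1, 4.9]
opening: 0.0205
```

>>> {"api": "move_arm", "payload": {"series": [[0,-0.006,0,0,0,0,-1],[0,-0.006,0,0,0,0,-1]]}}

```text
t: 7.45
tool_pos: [0.6087, -0.1731, 0.1184]
orientation: [0.318, 3.124, 0.003]
force: [2.8, 8.0, 5.6]
opening: 0.021
```

>>> {"api": "move_arm", "payload": {"series": [[0,-0.006,0,0,0,0,-1],[0,-0.006,0,0,0,0,-1]]}}

```text
t: 7.65
tool_pos: [0.6086, -0.1735, 0.1184]
orientation: [0.318, 3.124, 0.003]
force: [2.7, 8.5, 4.9]
opening: 0.0203
```

>>> {"api": "move_arm", "payload": {"series": [[0,-0.006,0,0,0,0,-1],[0,-0.006,0,0,0,0,-1]]}}

```text
t: 7.85
tool_pos: [0.6086, -0.1736, 0.1184]
orientation: [0.318, 3.124, 0.004]
force: [3.3, 10.1, 6.1]
opening: 0.0207
```

Contact: the force rose from 8 to 10 N and the tool stopped advancing, at about 98.7 mm of travel. Now I lay the handle over to -x (tool +X), following its arc.

>>> {"api": "move_arm", "payload": {"series": [[0.04,0,0.001,0,0,0,-1],[0.08,0,0.005,0,0,0,-1],[0.12,0,0.012,0,0,0,-1],[0.12,0,0.012,0,0,0,-1]]}}

```text
t: 8.25
tool_pos: [0.5961, -0.1711, 0.1167]
orientation: [0.318, 3.125, 0.004]
force: [1.4, 10.3, 4.8]
opening: 0.0207
```

>>> {"api": "move_arm", "payload": {"series": [[0.04,0,0.01,0,0,0,-1],[0.08,0,0.02,0,0,0,-1],[0.105,0,0.027,0,0,0,-1],[0.105,0,0.027,0,0,0,-1]]}}

```text
t: 8.65
tool_pos: [0.5856, -0.169, 0.1134]
orientation: [-0.318, -3.125, -0.004]
force: [2.5, 10.3, 3.6]
opening: 0.0205
```

```bash
python3 - <<'E'
from plant import *; from h import *; import pickle
s=read_state(); print(s["t"],s["tool_pos"],s["force"],s["opening"], (s["tool_pos"]-[.6285,-.0771,.118])@np.c_[ex,ey])
c=read_camera("scene"); d=read_camera("side"); crop(c,200,185,360,295,4,"pics/s5.png"); crop(d,210,130,350,270,4,"pics/d5.png")
E
```

```text
8.65 [ 0.58559794 -0.16896895  0.11344395] [ 2.54877636 10.30539303  3.63360659] 0.020458694373307756 [-0.02346691 -0.09863972]
```

View pics/s5.png

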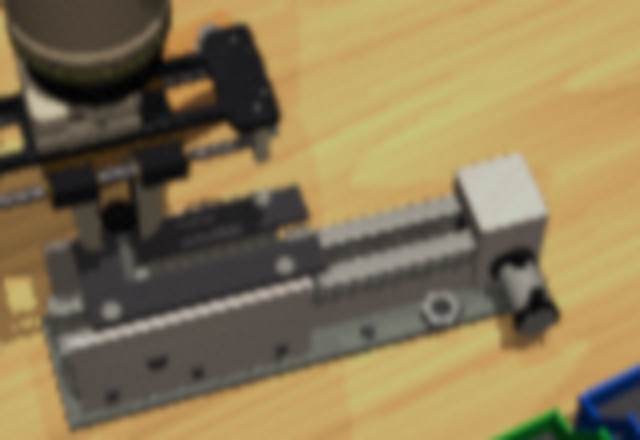

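View pics/d5.png

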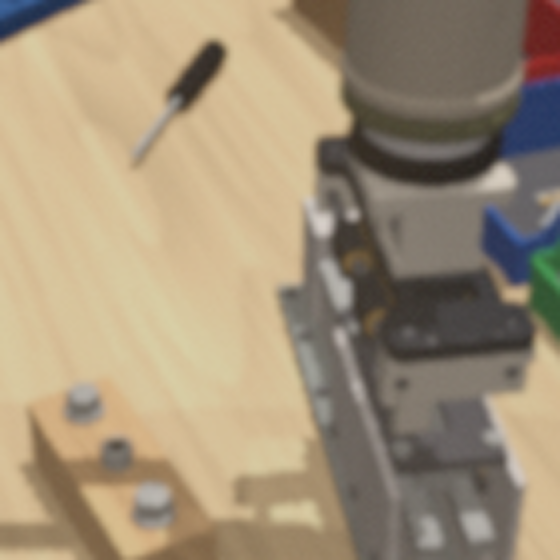

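The ball at scene crop (118,215) leans to -x with its stem slanted at (130,255). I ease forward until the force drops.

>>> {"api": "move_arm", "payload": {"series": [[0,0.008,0,0,0,0,-1],[0,0.016,0,0,0,0,-1],[0,0.024,0,0,0,0,-1],[0,0.024,0,0,0,0,-1]]}}

```text
t: 9.15
tool_pos: [0.5862, -0.1673, 0.1135]
orientation: [-0.318, -3.125, -0.003]
force: [1.1, 8.0, 2.3]
opening: 0.0206
```

>>> {"api": "move_arm", "payload": {"series": [[0,0.008,0,0,0,0,-1],[0,0.008,0,0,0,0,-1]]}}

```text
t: 9.35
tool_pos: [0.5863, -0.1665, 0.1135]
orientation: [-0.318, -3.125, -0.003]
force: [0.8, 7.3, 2.3]
opening: 0.0205
```

>>> {"api": "move_arm", "payload": {"series": [[0,0.006,0,0,0,0,-1],[0,0.006,0,0,0,0,-1]]}}

```text
t: 9.55
tool_pos: [0.5864, -0.1662, 0.1135]
orientation: [-0.319, -3.125, -0.002]
force: [1.5, 6.3, 1.8]
opening: 0.0204
```

>>> {"api": "move_arm", "payload": {"series": [[0,0.006,0,0,0,0,-1],[0,0.006,0,0,0,0,-1]]}}

```text
t: 9.75
tool_pos: [0.5864, -0.1661, 0.1135]
orientation: [-0.319, -3.125, -0.001]
force: [1.1, 5.4, 1.4]
opening: 0.0204
```

Forward motion stopped on the leg's front edge and the force is falling, so the handle is parked. I release it and rise.

>>> {"api": "move_arm", "payload": {"series": [[0,0.006,0,0,0,0,-0.4],[0,0.006,0,0,0,0,-0.2],[0,0.006,0,0,0,0,0.0],[0,0.006,0,0,0,0,0.0]]}}

```text
t: 10.15
tool_pos: [0.5865, -0.1665, 0.1136]
orientation: [-0.32, -3.125, 0.001]
force: [0.1, -0.2, 0.7]
opening: 0.0452
```

>>> {"api": "move_arm", "payload": {"series": [[0,0,-0.3,0,0,0,0.0],[0,0,-0.8,0,0,0,0],[0,0,-1,0,0,0,0],[0,0,-1,0,0,0,0]]}}

```text
t: 10.55
tool_pos: [0.589, -0.1672, 0.219]
orientation: [0.319, 3.117, -0.004]
force: [1.2, -0.4, 0.7]
opening: 0.0466
```

```bash
python3 - <<'E'
from plant import *; from h import *; import pickle
s=read_state(); print(s["t"],s["tool_pos"],s["orientation"],s["force"],s["opening"],s["q"])
cc={n:read_camera(n) for n in ["wrist","scene","side"]}; pickle.dump(cc,open("c6.pkl","wb"))
cv2.imwrite("pics/w6.png",cc["wrist"]["frame"][:,:,::-1]); crop(cc["scene"],200,185,360,295,4,"pics/s6.png")
E
```

```text
10.55 [ 0.58897438 -0.16721833  0.21900181] [ 0.31899746  3.1174889  -0.00373224] [ 1.22583684 -0.41386728  0.74994055] 0.046551564597851654 [-3.60169363e-01  1.54909187e-01  1.46070862e+00 -3.05807659e-04
  1.51780267e+00 -1.72701028e+00]
```

View pics/s6.png

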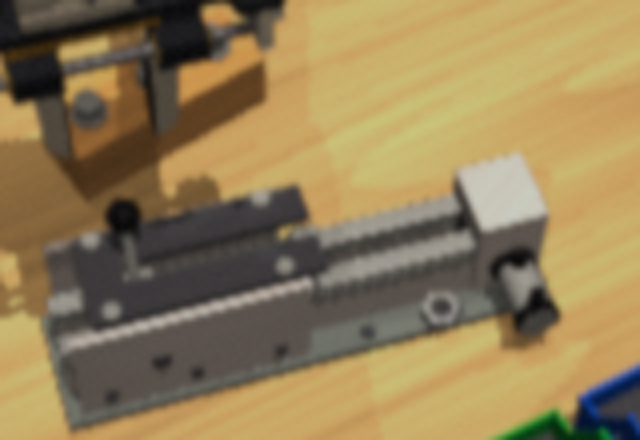

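View pics/w6.png

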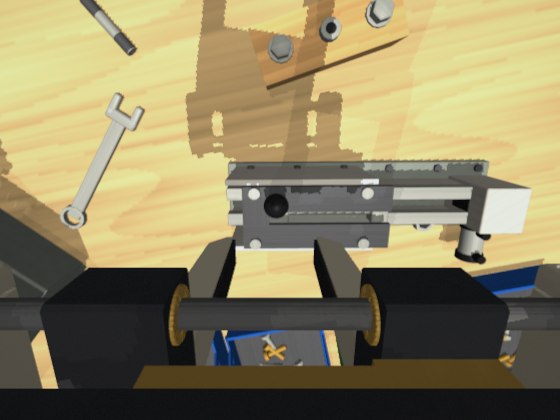

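The handle stays parked, leaning to -x at scene crop (122,215). The wrist view shows all three screws: (280,48) hex, (330,28) round, (381,12) hex. The open rails are at (390-470,185-225). I'll measure from this.

```bash
python3 - <<'E'
from h import *; import pickle
W=pickle.load(open("c6.pkl","rb"))["wrist"]
crop(W,245,0,405,90,5,"pics/w6a.png"); crop(W,360,160,540,260,4,"pics/w6b.png")
g=cv2.cvtColor(W["frame"],cv2.COLOR_RGB2GRAY)[185:225,255:295]
m=(g<25).astype(np.uint8); n,l,st,ce=cv2.connectedComponentsWithStats(m); i=1+st[1:,4].argmax(); b=st[i,:2]+st[i,2:4]/2-.5+[255,185]; print(st[i],b)
print("ball",onplane(W,b,.130))
E
```

```text
[  9   9  24  21 241] [275.5 204. ]
ball [ 0.58580751 -0.16648804  0.13      ]
```

View pics/w6a.png

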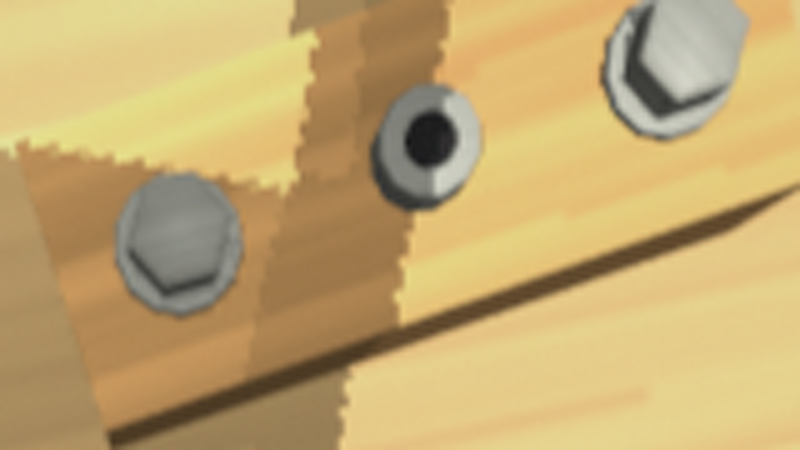

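View pics/w6b.png

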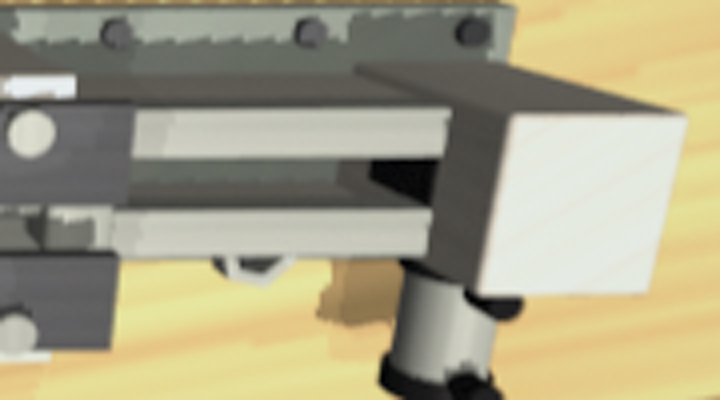

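```bash
python3 - <<'E'
from h import *; import pickle
W=pickle.load(open("c6.pkl","rb"))["wrist"]
def u(x,y,s,x0,y0): return ((x+.5)/s-.5+x0,(y+.5)/s-.5+y0)
b=lambda x,y:u(x,y,4,360,160); a=lambda x,y:u(x,y,5,245,0)
o=np.array([.6497,.039,0])
for n,p in {"slot -x edge 1":(145,158),"slot -x edge 2":(430,158),"slot +x 1":(125,208),"slot +x 2":(430,208),"outer -x":(300,109),"outer+x":(300,257),"face -x":(449,110),"face+x":(429,256)}.items():
  q=onplane(W,b(*p),.062); print(n,q.round(4),"rel",np.round([(q-o)@ex*1000,(q-o)@ey*1000],1))
for p in [(512,113),(688,113),(652,292),(475,292)]:
  q=onplane(W,b(*p),.085); print("eb",q.round(4),np.round([(q-o)@ex*1000,(q-o)@ey*1000],1))
print("near flange c z.054",onplane(W,a(180,243),.053)," hex",[onplane(W,a(*p),.067).round(4) for p in [(140,182),(190,173),(232,200),(228,262),(178,290),(130,240)]])
h=np.array([onplane(W,a(*p),.067) for p in [(140,182),(190,173),(232,205),(228,270),(176,290),(130,243)]]); c=h.mean(0); print(c,np.rad2deg(np.arctan2(*(h-c).T[[1,0]])).round())
h=np.array([onplane(W,a(*p),.067) for p in [(748,20),(725,90),(665,113),(628,62),(650,5)]]); print("far",h.round(4)); c=np.array([.4395,-.0335,.067]); print(np.rad2deg(np.arctan2(*(h-c).T[[1,0]])).round(),np.linalg.norm(h-c,axis=1).round(4))
print("far flange bottom",onplane(W,a(662,139),.051),onplane(W,a(604,75),.052))
print("cap top", onplane(W,a(431,138),.0625))
E
```

```text
slot -x edge 1 [ 0.6263 -0.0394  0.062 ] rel [ -7.1 -81.6]
slot -x edge 2 [0.6421 0.0372 0.062 ] rel [-7.1 -3.3]
slot +x 1 [ 0.6396 -0.0462  0.062 ] rel [  7.3 -85.5]
slot +x 2 [0.6567 0.0368 0.062 ] rel [ 7.3 -0.7]
outer -x [0.6209 0.0031 0.062 ] rel [-20.9 -41. ]
outer+x [6.64e-01 6.00e-04 6.20e-02] rel [ 21.8 -34.7]
face -x [0.6294 0.0427 0.062 ] rel [-20.6  -0.5]
face+x [0.671  0.0361 0.062 ] rel [21.5  1.5]
eb [0.6252 0.0443 0.085 ] [-25.1   0.2]
eb [0.6341 0.0877 0.085 ] [-25.1  44.6]
eb [0.6819 0.0799 0.085 ] [23.3 46.5]
eb [0.6725 0.0343 0.085 ] [23.3 -0. ]
near flange c z.054 [ 0.45127627 -0.13356022  0.053     ]  hex [array([ 0.4422, -0.1396,  0.067 ]), array([ 0.4427, -0.1302,  0.067 ]), array([ 0.4487, -0.1233,  0.067 ]), array([ 0.459, -0.126,  0.067]), array([ 0.4618, -0.1363,  0.067 ]), array([ 0.4515, -0.1435,  0.067 ])]
[ 0.45143346 -0.13331468  0.067     ] [-145.  160.  101.   38.  -18.  -87.]
far [[ 0.4389 -0.0255  0.067 ]
 [ 0.4493 -0.0307  0.067 ]
 [ 0.4508 -0.042   0.067 ]
 [ 0.4412 -0.0477  0.067 ]
 [ 0.4329 -0.0427  0.067 ]]
[  94.   16.  -37.  -83. -126.] [0.0081 0.0102 0.0141 0.0143 0.0114]
far flange bottom [ 0.45202484 -0.0374746   0.051     ] [ 0.4389553  -0.04756209  0.052     ]
cap top [ 0.44512126 -0.08410705  0.0625    ]
```

The rail slot's centre line passes 0.1 mm from my rail-end point (0.6498, 0.039), and its width reads 14.4 mm against 15. Near bolt is at (0.4513,-0.1333), far at about (0.4395,-0.035), with flats at about 5°. I turn the jaws across the block row and go over the near bolt.

>>> {"api": "move_arm", "payload": {"series": [[0.2,0,0,0,0,0.047,0],[0.4,0,0,0,0,0.094,0],[0.6,0,0,0,0,0.142,0],[0.8,0,0,0,0,0.19,0],[1,0.03,0,0,0,0.237,0],[1,0.03,0,0,0,0.284,0],[1,0.03,0,0,0,0.332,0],[1,0.03,0,0,0,0.379,0]]}}

```text
t: 11.5
tool_pos: [0.488, -0.1425, 0.2114]
orientation: [-2.023, -2.4, 0.002]
force: [0.4, -0.4, 0.3]
opening: 0.0462
```

```bash
cat >> h.py <<'E'
def delta(s,target,yawdeg):
    M=R.from_rotvec(s["orientation"]).as_matrix()
    T=np.array([[0,0,0],[0,0,0],[0,0,-1.]]); a=np.deg2rad(yawdeg)
    yv=np.array([np.cos(a),np.sin(a),0]); zv=np.array([0,0,-1.]); T=np.c_[np.cross(yv,zv),yv,zv]
    d=M.T@(np.array(target)-s["tool_pos"]); r=R.from_matrix(M.T@T).as_rotvec()
    print("t",round(s["t"],2),"pos",s["tool_pos"].round(4),"F",s["force"].round(1),"open",round(s["opening"],4),"-> shift",(d*10).round(3),"turn",(r/np.pi).round(4))
E
python3 - <<'E'
from plant import *; from h import *
delta(read_state(),[.4513,-.1333,.1],5)
E
```

```text
t 11.5 pos [ 0.488  -0.1425  0.2114] F [ 0.4 -0.4  0.3] open 0.0462 -> shift [ 0.151 -0.343  1.116] turn [-0.001  -0.0005  0.0264]
```

>>> {"api": "move_arm", "payload": {"series": [[0.07,-0.17,0.1,0,0,0.0264,0],[0.15,-0.343,0.4,0,0,0.0264,0],[0.15,-0.343,0.8,0,0,0.0264,0],[0.15,-0.343,0.8,0,0,0.0264,0],[0.15,-0.343,0.8,0,0,0.0264,0]]}}

```text
t: 12.0
tool_pos: [0.4516, -0.1336, 0.1325]
orientation: [-2.113, -2.32, 0.002]
force: [0.0, -0.6, 0.5]
opening: 0.0464
```

```bash
python3 - <<'E'
from plant import *; from h import *
delta(read_state(),[.4513,-.1333,.056],5)
W=read_camera("wrist"); cv2.imwrite("pics/w7.png",W["frame"][:,:,::-1])
D=read_camera("side"); crop(D,200,150,350,270,4,"pics/d7.png")
delta(read_state(),[.4513,-.1333,.056],5)
E
```

```text
t 12.0 pos [ 0.4516 -0.1336  0.1325] F [ 0.  -0.6  0.5] open 0.0464 -> shift [0.002 0.    0.765] turn [-0.0012 -0.0006  0.0019]
t 12.1 pos [ 0.4539 -0.1345  0.1353] F [ 0.1  0.4 -0. ] open 0.0463 -> shift [ 0.015 -0.025  0.792] turn [0.0004 0.0002 0.002 ]
```

View pics/w7.png

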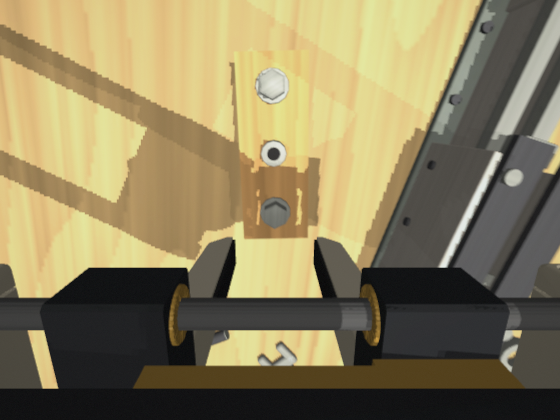

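View pics/d7.png

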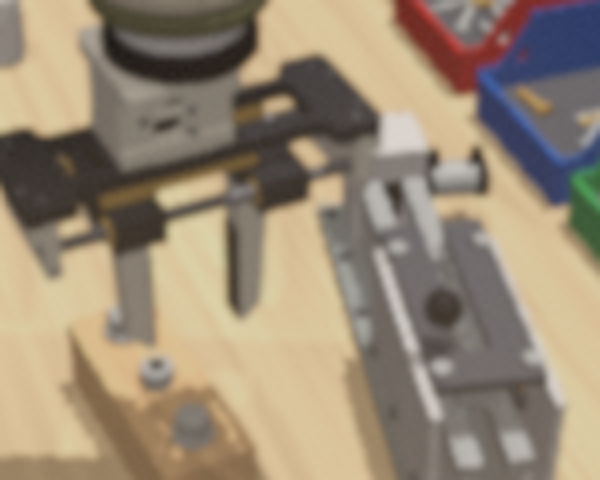

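The wrist view puts both hex bolts in the jaw plane, at (274,212) and (271,85) against the image centre column of 274. Quick numeric check before descending.

```bash
python3 - <<'E'
from plant import *; from h import *; import pickle
W=read_camera("wrist"); pickle.dump(W,open("w8.pkl","wb"))
crop(W,220,40,330,245,3,"pics/w8.png")
delta(read_state(),[.4513,-.1333,.056],5)
E
```

```text
t 12.15 pos [ 0.4543 -0.1347  0.1357] F [ 0.1 -0.2  0.2] open 0.0464 -> shift [ 0.018 -0.03   0.797] turn [0.0007 0.0004 0.002 ]
```

View pics/w8.png

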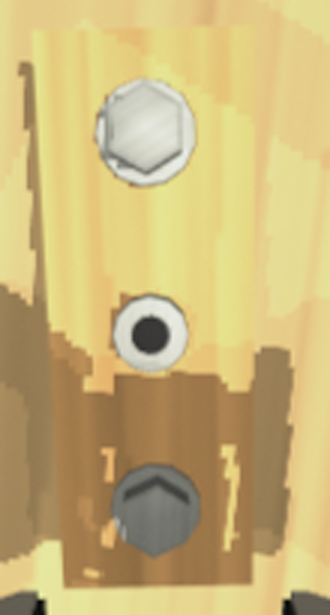

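```bash
python3 - <<'E'
from h import *; import pickle
W=pickle.load(open("w8.pkl","rb"))
a=lambda x,y:((x+.5)/3-.5+220,(y+.5)/3-.5+40)
print("far hex",onplane(W,a(145,127),.067),"flange",onplane(W,a(146,132),.053)); print("cap",onplane(W,a(150,333),.0625))
print("near hex",onplane(W,a(155,517),.067),"flange",onplane(W,a(155,508),.053))
E
```

```text
far hex [ 0.44022766 -0.03486453  0.067     ] flange [ 0.44018537 -0.03452954  0.053     ]
cap [ 0.44575375 -0.08395396  0.0625    ]
near hex [ 0.45148421 -0.13227166  0.067     ] flange [ 0.45151477 -0.13392934  0.053     ]
```

>>> {"api": "move_arm", "payload": {"series": [[0.018,-0.03,0.25,0,0,0.002,-0.1],[0.018,-0.03,0.5,0,0,0.002,-0.2],[0.018,-0.03,0.65,0,0,0.002,-0.2],[0.018,-0.03,0.72,0,0,0.002,-0.2],[0.018,-0.03,0.72,0,0,0.002,-0.2],[0.018,-0.03,0.72,0,0,0.002,-0.2]]}}

```text
t: 12.75
tool_pos: [0.4508, -0.1331, 0.0632]
orientation: [2.121, 2.315, 0.001]
force: [0.1, 0.8, -0.7]
opening: 0.0372
```

```bash
python3 - <<'E'
from plant import *; from h import *
delta(read_state(),[.4514,-.1333,.0565],5)
E
```

```text
t 12.75 pos [ 0.4508 -0.1331  0.0632] F [ 0.1  0.8 -0.7] open 0.0372 -> shift [-0.003  0.005  0.067] turn [ 0.0006  0.0003 -0.    ]
```

>>> {"api": "move_arm", "payload": {"series": [[0,0.005,0.03,0,0,0,-0.2],[0,0.005,0.065,0,0,0,-0.3],[0,0.005,0.065,0,0,0,-0.5],[0,0.005,0.065,0,0,0,-1],[0,0.005,0.065,0,0,0,-1],[0,0.005,0.065,0,0,0,-1]], "squeeze": 30}}

```text
t: 13.35
tool_pos: [0.4503, -0.1326, 0.0553]
orientation: [2.123, 2.316, 0.0]
force: [-0.4, -0.3, 0.2]
opening: 0.0182
```

```bash
python3 - <<'E'
from plant import *; from h import *
delta(read_state(),[.4514,-.1333,.0565],5)
E
```

```text
t 13.35 pos [ 0.4503 -0.1326  0.0553] F [-0.4 -0.3  0.2] open 0.0182 -> shift [-0.008  0.011 -0.012] turn [ 0.  0. -0.]
```

Gripped on the flats: the opening reads 18.2 mm. I lift and carry it to the rails.

>>> {"api": "move_arm", "payload": {"series": [[0,0,-0.15,0,0,0,-1],[0,0,-0.45,0,0,0,-1],[0,0,-0.8,0,0,0,-1],[0.05,0.1,-1,0,0,0,-1]]}}

```text
t: 13.75
tool_pos: [0.4602, -0.1275, 0.158]
orientation: [2.122, 2.313, 0.001]
force: [1.0, -1.4, -1.1]
opening: 0.0178
```

>>> {"api": "move_arm", "payload": {"series": [[0.2,0.3,-0.15,0,0,0.02,-1],[0.45,0.65,-0.2,0,0,0.05,-1],[0.65,1,-0.2,0,0,0.0925,-1]]}}

```text
t: 14.05
tool_pos: [0.5556, -0.0523, 0.177]
orientation: [2.438, 1.978, 0.003]
force: [-0.6, -1.2, -0.7]
opening: 0.0179
```

```bash
python3 - <<'E'
from plant import *; from h import *
re=np.array([.6498,.039,0]); t=re-.022*ey; t[2]=.135; print(t)
delta(read_state(),t,-11.65)
E
```

```text
[0.64535748 0.01745321 0.135     ]
t 14.05 pos [ 0.5556 -0.0523  0.177 ] F [-0.6 -1.2 -0.7] open 0.0179 -> shift [0.868 0.733 0.422] turn [ 0.0009 -0.0001 -0.0015]
```

>>> {"api": "move_arm", "payload": {"series": [[0.3,0.25,0,0,0,0,-1],[0.6,0.5,0,0,0,0,-1],[0.86,0.73,0.1,0,0,0,-1],[0.86,0.73,0.3,0,0,0,-1],[0.86,0.73,0.4,0,0,0,-1],[0.86,0.73,0.4,0,0,0,-1]]}}

```text
t: 14.65
tool_pos: [0.6406, 0.0161, 0.1325]
orientation: [-2.433, -1.982, 0.006]
force: [-0.6, -0.2, -1.9]
opening: 0.0175
```

```bash
python3 - <<'E'
from plant import *; from h import *; import pickle
re=np.array([.6498,.039,0]); t=re-.022*ey; t[2]=.069; print(t)
cc={n:read_camera(n) for n in ["scene","side","wrist"]}; pickle.dump(cc,open("c9.pkl","wb"))
delta(read_state(),t,-11.65)
cv2.imwrite("pics/w9.png",cc["wrist"]["frame"][:,:,::-1]); crop(cc["scene"],240,185,360,285,5,"pics/s9.png"); crop(cc["side"],260,140,360,240,5,"pics/d9.png")
E
```

```text
[0.64535748 0.01745321 0.069     ]
t 14.8 pos [0.6427 0.0156 0.1363] F [ 0.  -0.2  0. ] open 0.0176 -> shift [0.024 0.021 0.673] turn [ 0.0003 -0.     -0.0003]
```

View pics/w9.png

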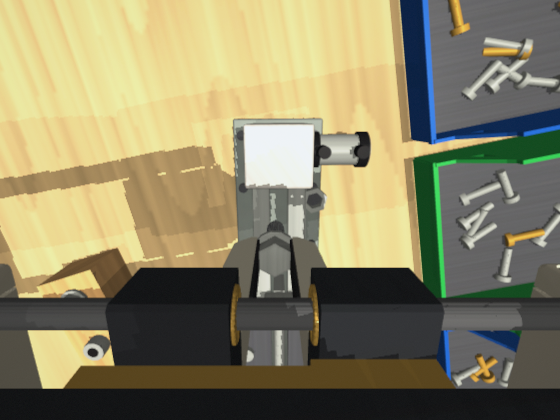

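View pics/s9.png

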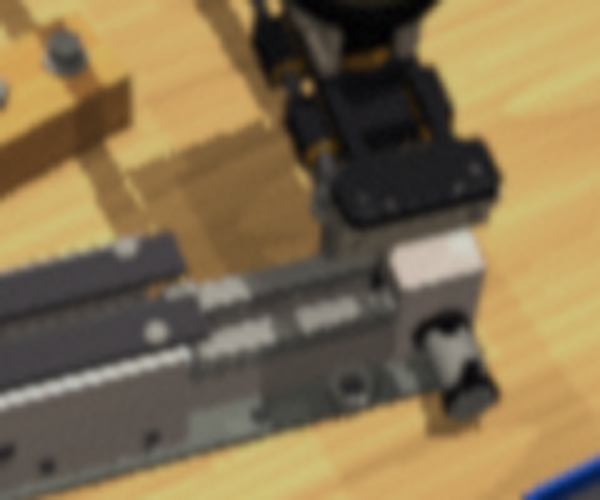

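View pics/d9.png

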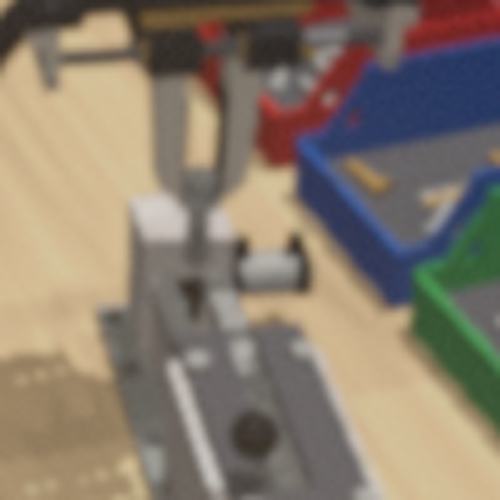

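The bolt hangs straight in the jaws above the slot; its shank end shows at side crop (200,255). I'll correct sideways, lower partway and check.

>>> {"api": "move_arm", "payload": {"series": [[0.024,0.021,0.1,0,0,0,-1],[0.024,0.021,0.22,0,0,0,-1],[0.024,0.021,0.22,0,0,0,-1],[0.024,0.021,0.22,0,0,0,-1]]}}

```text
t: 15.2
tool_pos: [0.6445, 0.0181, 0.1123]
orientation: [-2.435, -1.984, 0.002]
force: [0.3, 0.5, -1.1]
opening: 0.0175
```

```bash
python3 - <<'E'
from plant import *; from h import *; import pickle
re=np.array([.6498,.039,0]); t=re-.022*ey; t[2]=.068
W=read_camera("wrist"); pickle.dump(W,open("w10.pkl","wb")); crop(W,220,110,340,260,4,"pics/w10.png")
s=read_state();delta(s,t,-11.65)
K=[proj(W,re+np.array([0,0,.062])), proj(W,re-.05*ey+np.array([0,0,.062])),proj(W,s["tool_pos"])]; print(K)
E
```

```text
t 15.25 pos [0.6449 0.0181 0.1129] F [-0.7  0.1 -0.7] open 0.0173 -> shift [-0.005  0.006  0.449] turn [-0.0002  0.     -0.    ]
[array([[275.1935873 , 194.53544759]]), array([[275.16868957, 256.7835451 ]]), array([[274.30846741, 250.38242543]])]
```

View pics/w10.png

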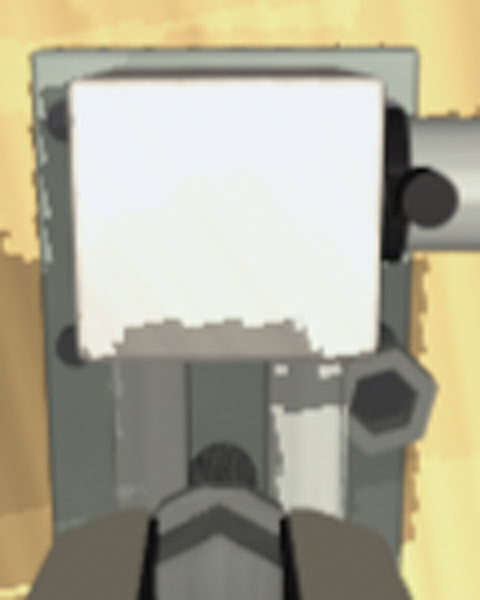

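In the crop the slot centre is at column 227 and the shank tip at 222, so it needs about 0.8 mm towards +x. I correct that and enter gently.

>>> {"api": "move_arm", "payload": {"series": [[0,0.008,0.02,0,0,0,-1],[0,0.008,0.06,0,0,0,-1],[0,0.008,0.1,0,0,0,-1],[0,0.008,0.14,0,0,0,-1],[0,0.008,0.14,0,0,0,-1]]}}

```text
t: 15.75
tool_pos: [0.6453, 0.018, 0.0981]
orientation: [-2.435, -1.984, 0.002]
force: [-0.4, 0.3, -0.1]
opening: 0.0175
```

```bash
python3 - <<'E'
from plant import *; from h import *; import pickle
re=np.array([.6498,.039,0]); t=re-.022*ey; t[2]=.068
s=read_state();delta(s,t,-11.65); print(s["wrist_torque"])
E
```

```text
t 15.75 pos [0.6453 0.018  0.0981] F [-0.4  0.3 -0.1] open 0.0175 -> shift [-0.005  0.002  0.301] turn [-0.0005  0.0001 -0.    ]
[-0.04965219  0.06924272 -0.00620568]
```

The shank is about 9 mm into the slot with no force. I continue down.

>>> {"api": "move_arm", "payload": {"series": [[0,0,0.08,0,0,0,-1],[0,0,0.16,0,0,0,-1],[0,0,0.23,0,0,0,-1],[0,0,0.26,0,0,0,-1],[0,0,0.27,0,0,0,-1],[0,0,0.27,0,0,0,-1]]}}

```text
t: 16.35
tool_pos: [0.6459, 0.018, 0.0721]
orientation: [-2.435, -1.984, 0.0]
force: [0.2, 0.4, -0.7]
opening: 0.0178
```

>>> {"api": "move_arm", "payload": {"series": [[0,0,0.01,0,0,0,-1],[0,0,0.015,0,0,0,-1],[0,0,0.015,0,0,0,-1]]}}

```text
t: 16.65
tool_pos: [0.6461, 0.0179, 0.0709]
orientation: [2.435, 1.984, 0.0]
force: [-0.4, -0.7, -0.9]
opening: 0.0177
```

>>> {"api": "move_arm", "payload": {"series": [[0,0,0.01,0,0,0,-1],[0,0,0.02,0,0,0,-1],[0,0,0.025,0,0,0,-1],[0,0,0.025,0,0,0,-1]]}}

```text
t: 17.05
tool_pos: [0.6459, 0.018, 0.0681]
orientation: [-2.435, -1.984, 0.0]
force: [-0.3, -0.1, -0.7]
opening: 0.0173
```

>>> {"api": "move_arm", "payload": {"series": [[0,0,0.005,0,0,0,-1],[0,0,0.01,0,0,0,-1],[0,0,0.01,0,0,0,-1]]}}

```text
t: 17.35
tool_pos: [0.646, 0.018, 0.0676]
orientation: [2.435, 1.984, 0.0]
force: [-1.5, -0.1, 2.4]
opening: 0.0178
```

The flange touches the rails at 2.4 N, at the height expected. I release and rise.

>>> {"api": "move_arm", "payload": {"series": [[0,0,-0.003,0,0,0,-0.5],[0,0,-0.003,0,0,0,-0.2],[0,0,-0.003,0,0,0,-0.1],[0,0,-0.1,0,0,0,-0.1],[0,0,-0.4,0,0,0,-0.1],[0,0,-0.8,0,0,0,-0.1],[0,0,-0.9,0,0,0,-0.1]]}}

```text
t: 18.05
tool_pos: [0.6489, 0.0179, 0.1638]
orientation: [2.431, 1.981, 0.01]
force: [0.4, 0.7, -0.1]
opening: 0.0418
```

```bash
python3 - <<'E'
from plant import *; from h import *; import pickle
delta(read_state(),[.4401,-.0347,.13],5)
W=read_camera("wrist"); pickle.dump(W,open("w11.pkl","wb")); cv2.imwrite("pics/w11.png",W["frame"][:,:,::-1]); C=read_camera("scene"); crop(C,240,185,360,285,5,"pics/s11.png")
E
```

```text
t 18.05 pos [0.6489 0.0179 0.1638] F [ 0.4  0.7 -0.1] open 0.0418 -> shift [-0.937 -1.941  0.321] turn [ 0.0027 -0.     -0.0925]
```

View pics/w11.png

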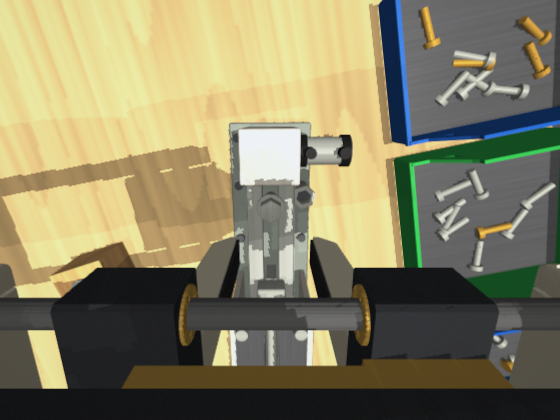

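View pics/s11.png

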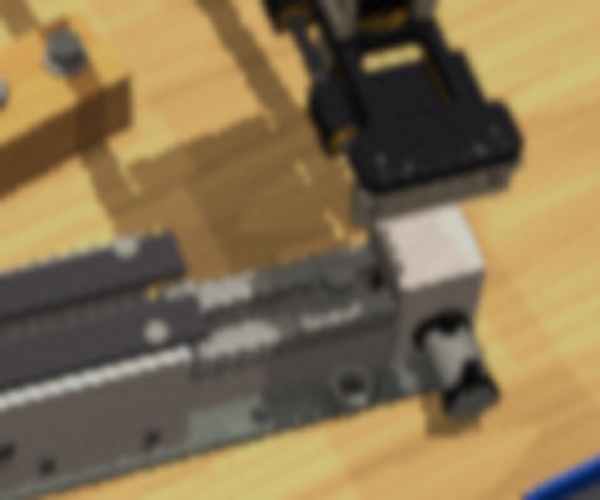

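The first bolt hangs upright in the slot at wrist (271,208), just behind the end block. Now the far bolt.

>>> {"api": "move_arm", "payload": {"series": [[-0.2,-0.4,0,0,0,0,-0.1],[-0.4,-0.8,0,0,0,-0.04,-0.1],[-0.5,-1,0,0,0,-0.0925,-0.1],[-0.5,-1,0,0,0,-0.0925,-0.1]]}}

```text
t: 18.55
tool_pos: [0.5344, -0.0112, 0.1549]
orientation: [-2.115, -2.318, 0.004]
force: [1.5, 0.4, 0.2]
opening: 0.0419
```

```bash
python3 - <<'E'
from plant import *; from h import *; import pickle
delta(read_state(),[.4401,-.0347,.1],5)
E
```

```text
t 18.55 pos [ 0.5344 -0.0112  0.1549] F [1.5 0.4 0.2] open 0.0419 -> shift [-0.148 -0.958  0.553] turn [-0.0014 -0.0002  0.0013]
```

>>> {"api": "move_arm", "payload": {"series": [[-0.07,-0.4,0,0,0,0,-0.2],[-0.148,-0.8,0.2,0,0,0,-0.2],[-0.148,-0.958,0.5,0,0,0,-0.2],[-0.148,-0.958,0.65,0,0,0,-0.2],[-0.148,-0.958,0.65,0,0,0,-0.2],[-0.148,-0.958,0.65,0,0,0,-0.2]]}}

```text
t: 19.15
tool_pos: [0.4439, -0.0338, 0.0921]
orientation: [-2.123, -2.315, 0.001]
force: [-0.2, -1.2, 0.1]
opening: 0.0369
```

```bash
python3 - <<'E'
from plant import *; from h import *; import pickle
D=read_camera("side"); crop(D,200,150,350,270,4,"pics/d12.png")
delta(read_state(),[.4401,-.0347,.063],5)
E
```

```text
t 19.2 pos [ 0.4447 -0.0339  0.0929] F [0.4 0.2 0.1] open 0.0373 -> shift [-0.004 -0.046  0.299] turn [ 0.0002  0.     -0.0002]
```

View pics/d12.png

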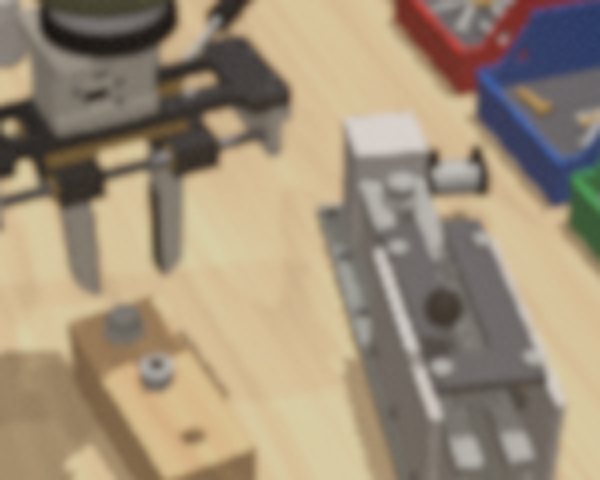

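The side view shows the fingers above the far bolt, and the first bolt's head at (402,183) between the rails.

>>> {"api": "move_arm", "payload": {"series": [[0,-0.046,0.1,0,0,0,-0.2],[0,-0.046,0.2,0,0,0,-0.2],[0,-0.046,0.28,0,0,0,-0.2],[0,-0.046,0.28,0,0,0,-0.2],[0,-0.046,0.28,0,0,0,-0.2]]}}

```text
t: 19.7
tool_pos: [0.4389, -0.0342, 0.0639]
orientation: [-2.122, -2.316, 0.001]
force: [0.4, -0.4, -0.3]
opening: 0.0374
```

```bash
python3 - <<'E'
from plant import *; from h import *; import pickle
delta(read_state(),[.4401,-.0347,.0558],5)
E
```

```text
t 19.7 pos [ 0.4389 -0.0342  0.0639] F [ 0.4 -0.4 -0.3] open 0.0374 -> shift [-0.006  0.012  0.081] turn [-0.0003 -0.0001 -0.    ]
```

>>> {"api": "move_arm", "payload": {"series": [[0,0.01,0.04,0,0,0,-0.2],[0,0.01,0.08,0,0,0,-0.3],[0,0.01,0.08,0,0,0,-0.5],[0,0.01,0.08,0,0,0,-1],[0,0.01,0.08,0,0,0,-1],[0,0.01,0.08,0,0,0,-1]], "squeeze": 30}}

```text
t: 20.3
tool_pos: [0.4402, -0.0342, 0.0563]
orientation: [2.122, 2.316, 0.0]
force: [0.5, 0.3, -0.3]
opening: 0.0174
```

>>> {"api": "move_arm", "payload": {"series": [[0,0,-0.15,0,0,0,-1],[0,0,-0.45,0,0,0,-1],[0,0,-0.8,0,0,0,-1],[0,0.1,-1,0,0,0,-1]]}}

```text
t: 20.7
tool_pos: [0.4507, -0.0336, 0.1591]
orientation: [2.121, 2.314, 0.002]
force: [0.3, 0.3, -0.8]
opening: 0.018
```

>>> {"api": "move_arm", "payload": {"series": [[0,0.3,-0.15,0,0,0.02,-1],[0,0.65,-0.15,0,0,0.05,-1],[0,0.95,-0.15,0,0,0.0925,-1]]}}

```text
t: 21.0
tool_pos: [0.5468, -0.025, 0.1723]
orientation: [2.438, 1.978, 0.003]
force: [0.8, -0.3, 0.2]
opening: 0.0175
```

```bash
python3 - <<'E'
from plant import *; from h import *
re=np.array([.6498,.039,0]); t=re-.054*ey; t[2]=.135; print(t)
delta(read_state(),t,-11.65)
E
```

```text
[ 0.63889564 -0.01388757  0.135     ]
t 21.0 pos [ 0.5468 -0.025   0.1723] F [ 0.8 -0.3  0.2] open 0.0175 -> shift [0.299 0.877 0.376] turn [ 0.0008 -0.0001 -0.0013]
```

>>> {"api": "move_arm", "payload": {"series": [[0.1,0.3,0,0,0,0,-1],[0.2,0.65,0,0,0,0,-1],[0.3,0.87,0.1,0,0,0,-1],[0.3,0.87,0.3,0,0,0,-1],[0.3,0.87,0.4,0,0,0,-1],[0.3,0.87,0.4,0,0,0,-1],[0.3,0.87,0.4,0,0,0,-1]]}}

```text
t: 21.7
tool_pos: [0.6356, -0.0134, 0.1315]
orientation: [-2.435, -1.984, 0.001]
force: [-0.3, -0.7, -0.5]
opening: 0.0177
```

```bash
python3 - <<'E'
from plant import *; from h import *
re=np.array([.6498,.039,0]); t=re-.054*ey+.0003*ex; t[2]=.112
delta(read_state(),t,-11.65)
E
```

```text
t 21.7 pos [ 0.6356 -0.0134  0.1315] F [-0.3 -0.7 -0.5] open 0.0177 -> shift [0.001 0.036 0.195] turn [-0.0001  0.     -0.0001]
```

>>> {"api": "move_arm", "payload": {"series": [[0,0.036,0.08,0,0,0,-1],[0,0.036,0.19,0,0,0,-1],[0,0.036,0.19,0,0,0,-1],[0,0.036,0.19,0,0,0,-1]]}}

```text
t: 22.1
tool_pos: [0.639, -0.014, 0.1116]
orientation: [-2.435, -1.984, 0.001]
force: [-0.3, -0.5, -0.4]
opening: 0.0177
```

```bash
python3 - <<'E'
from plant import *; from h import *; import pickle
re=np.array([.6498,.039,0]); t=re-.054*ey+.0003*ex; t[2]=.0683
W=read_camera("wrist"); pickle.dump(W,open("w13.pkl","wb")); crop(W,210,110,350,260,4,"pics/w13.png")
s=read_state();delta(s,t,-11.65)
E
```

```text
t 22.15 pos [ 0.6394 -0.014   0.1121] F [-0.2 -0.3 -0.6] open 0.0171 -> shift [ 0.    -0.002  0.438] turn [-0.0001  0.     -0.    ]
```

View pics/w13.png

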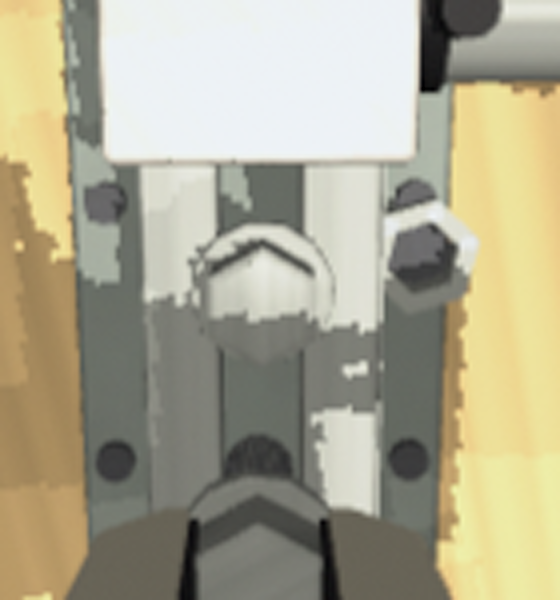

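The first bolt sits centred in the slot at crop (265,290). The second shank's tip is at column 258 against a slot centre of 261. I lower it with a 0.3 mm correction.

>>> {"api": "move_arm", "payload": {"series": [[0,0.003,0.02,0,0,0,-1],[0,0.003,0.06,0,0,0,-1],[0,0.003,0.1,0,0,0,-1],[0,0.003,0.13,0,0,0,-1],[0,0.003,0.13,0,0,0,-1]]}}

```text
t: 22.65
tool_pos: [0.6393, -0.014, 0.0983]
orientation: [-2.435, -1.984, 0.002]
force: [-0.1, 0.2, -1.7]
opening: 0.0174
```

```bash
python3 - <<'E'
from plant import *; from h import *; import pickle
re=np.array([.6498,.039,0]); t=re-.054*ey+.0003*ex; t[2]=.0683
s=read_state();delta(s,t,-11.65)
E
```

```text
t 22.65 pos [ 0.6393 -0.014   0.0983] F [-0.1  0.2 -1.7] open 0.0174 -> shift [ 0.    -0.001  0.3  ] turn [-0.0004  0.0001 -0.    ]
```

>>> {"api": "move_arm", "payload": {"series": [[0,0,0.08,0,0,0,-1],[0,0,0.16,0,0,0,-1],[0,0,0.23,0,0,0,-1],[0,0,0.265,0,0,0,-1],[0,0,0.275,0,0,0,-1],[0,0,0.275,0,0,0,-1]]}}

```text
t: 23.25
tool_pos: [0.6398, -0.0141, 0.0716]
orientation: [-2.435, -1.984, 0.0]
force: [-0.2, 0.2, -0.5]
opening: 0.0174
```

>>> {"api": "move_arm", "payload": {"series": [[0,0,0.01,0,0,0,-1],[0,0,0.02,0,0,0,-1],[0,0,0.02,0,0,0,-1]]}}

```text
t: 23.55
tool_pos: [0.6399, -0.014, 0.0698]
orientation: [2.435, 1.984, 0.0]
force: [0.1, -0.1, -0.5]
opening: 0.0176
```

>>> {"api": "move_arm", "payload": {"series": [[0,0,0.005,0,0,0,-1],[0,0,0.01,0,0,0,-1],[0,0,0.01,0,0,0,-1]]}}

```text
t: 23.85
tool_pos: [0.6398, -0.014, 0.0687]
orientation: [-2.435, -1.984, 0.0]
force: [-0.1, 0.1, -0.1]
opening: 0.0176
```

>>> {"api": "move_arm", "payload": {"series": [[0,0,0.005,0,0,0,-1],[0,0,0.01,0,0,0,-1],[0,0,0.01,0,0,0,-1]]}}

```text
t: 24.15
tool_pos: [0.64, -0.0141, 0.0683]
orientation: [2.435, 1.984, 0.0]
force: [-2.2, 1.1, 4.3]
opening: 0.0173
```

Seated, with 4 N of contact at the expected height. I release and rise.

>>> {"api": "move_arm", "payload": {"series": [[0,0,-0.005,0,0,0,-0.5],[0,0,-0.005,0,0,0,-0.2],[0,0,-0.005,0,0,0,-0.1],[0,0,-0.1,0,0,0,-0.1],[0,0,-0.4,0,0,0,-0.1],[0,0,-0.8,0,0,0,-0.1],[0,0,-1,0,0,0,-0.1]]}}

```text
t: 24.85
tool_pos: [0.6415, -0.0142, 0.1725]
orientation: [2.433, 1.982, 0.006]
force: [1.2, -0.4, 0.2]
opening: 0.0418
```

```bash
python3 - <<'E'
from plant import *; from h import *; import pickle
delta(read_state(),[.5862,-.1665,.2],78.35)
cc={n:read_camera(n) for n in ["scene","side","wrist"]}; pickle.dump(cc,open("c14.pkl","wb"))
crop(cc["wrist"],200,100,360,270,3,"pics/w14.png"); crop(cc["side"],260,140,360,240,5,"pics/d14.png")
E
```

```text
t 24.85 pos [ 0.6415 -0.0142  0.1725] F [ 1.2 -0.4  0.2] open 0.0418 -> shift [-1.603 -0.233 -0.277] turn [ 0.0014  0.0011 -0.5   ]
```

View pics/w14.png

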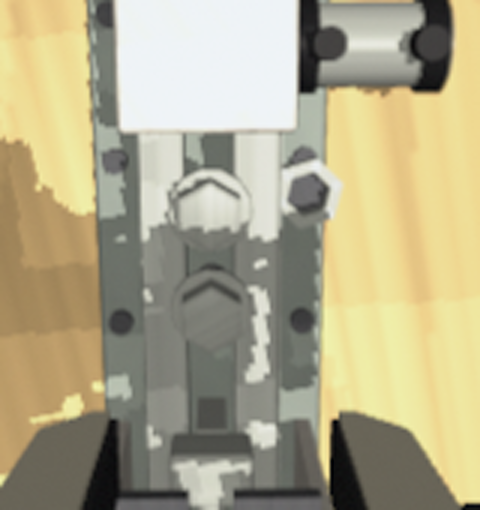

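View pics/d14.png

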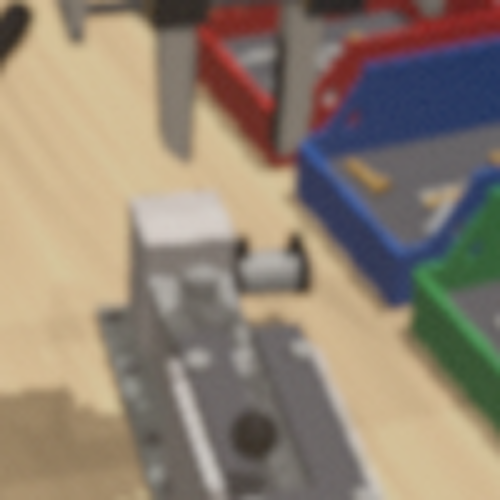

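Both bolts hang in the slot, at wrist crop (208,208) and (211,308), in front of the parked nose at (210,450). Back to the ball with the jaws turned along y again.

>>> {"api": "move_arm", "payload": {"series": [[-0.1,-0.02,-0.1,0,0,-0.047,-0.1],[-0.2,-0.04,-0.2,0,0,-0.094,-0.1],[-0.35,-0.05,-0.25,0,0,-0.142,-0.1],[-0.5,-0.07,-0.25,0,0,-0.19,-0.1],[-0.6,-0.09,-0.25,0,0,-0.237,-0.1],[-0.75,-0.1,-0.25,0,0,-0.284,-0.1],[-0.9,-0.12,-0.25,0,0,-0.332,-0.1],[-1,-0.14,-0.25,0,0,-0.379,-0.1]]}}

```text
t: 25.8
tool_pos: [0.6046, -0.1098, 0.1906]
orientation: [-0.894, -3.008, 0.0]
force: [-0.2, -0.2, -1.2]
opening: 0.0421
```

```bash
python3 - <<'E'
from plant import *; from h import *; import pickle
delta(read_state(),[.5862,-.1665,.19],78.35)
E
```

```text
t 25.8 pos [ 0.6046 -0.1098  0.1906] F [-0.2 -0.2 -1.2] open 0.0421 -> shift [-0.155 -0.575  0.007] turn [-0.0002 -0.001  -0.1192]
```

>>> {"api": "move_arm", "payload": {"series": [[-0.06,-0.25,0,0,0,-0.047,0],[-0.12,-0.5,0,0,0,-0.094,0],[-0.155,-0.575,0,0,0,-0.1192,0],[-0.155,-0.575,0,0,0,-0.1192,0],[-0.155,-0.575,0,0,0,-0.1192,0]]}}

```text
t: 26.3
tool_pos: [0.5866, -0.1652, 0.1914]
orientation: [-0.332, -3.122, -0.001]
force: [-0.3, -0.6, 0.0]
opening: 0.0465
```

```bash
python3 - <<'E'
from plant import *; from h import *; import pickle
W=read_camera("wrist"); pickle.dump(W,open("w15.pkl","wb")); cv2.imwrite("pics/w15.png",W["frame"][:,:,::-1])
delta(read_state(),[.5862,-.1665,.1135],78.35)
E
```

```text
t 26.35 pos [ 0.5869 -0.165   0.1917] F [-0.5 -0.3 -0.6] open 0.0465 -> shift [ 0.002 -0.017  0.782] turn [ 0.0002 -0.0005 -0.0025]
```

View pics/w15.png

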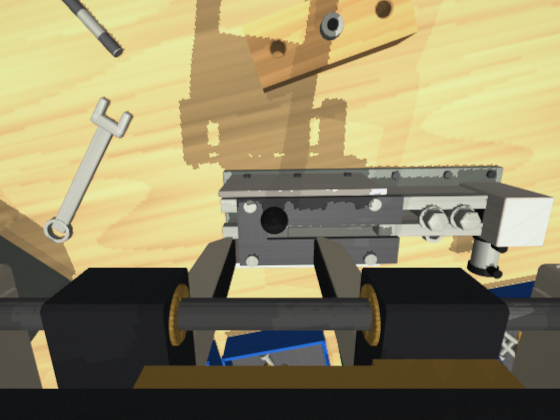

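Wrist view: ball at (274,220) still parked, both bolts at (434,220) and (465,218), the round screw still in the block at (332,26). I go down and grip the ball.

>>> {"api": "move_arm", "payload": {"series": [[0,-0.017,0.25,0,0,-0.0025,0],[0,-0.017,0.5,0,0,-0.0025,0],[0,-0.017,0.7,0,0,-0.0025,0],[0,-0.017,0.77,0,0,-0.0025,0],[0,-0.017,0.77,0,0,-0.0025,0],[0,-0.017,0.77,0,0,-0.0025,0]]}}

```text
t: 26.95
tool_pos: [0.5875, -0.1671, 0.1167]
orientation: [0.315, 3.125, -0.0]
force: [0.8, -0.3, 0.4]
opening: 0.0463
```

```bash
python3 - <<'E'
from plant import *; from h import *; import pickle
delta(read_state(),[.5862,-.1663,.1135],78.35)
E
```

```text
t 26.95 pos [ 0.5875 -0.1671  0.1167] F [ 0.8 -0.3  0.4] open 0.0463 -> shift [0.014 0.005 0.032] turn [-0.      0.0003  0.0007]
```

>>> {"api": "move_arm", "payload": {"series": [[0.013,-0.004,0.03,0,0,0,0],[0.013,-0.004,0.03,0,0,0,-0.3],[0.013,-0.004,0.03,0,0,0,-0.45],[0.013,-0.004,0.03,0,0,0,-0.6],[0.013,-0.004,0.03,0,0,0,-1],[0.013,-0.004,0.03,0,0,0,-1]], "squeeze": 14}}

```text
t: 27.55
tool_pos: [0.5859, -0.1661, 0.1131]
orientation: [0.315, 3.125, 0.003]
force: [0.4, 6.2, 2.6]
opening: 0.0213
```

>>> {"api": "move_arm", "payload": {"series": [[0,0,0,0,0,0,-1],[0,-0.005,0,0,0,0,-1],[0,-0.01,0,0,0,0,-1],[0,-0.012,0,0,0,0,-1],[0,-0.012,0,0,0,0,-1]], "squeeze": 25}}

```text
t: 28.05
tool_pos: [0.5858, -0.1667, 0.1131]
orientation: [0.314, 3.125, 0.004]
force: [1.5, 7.5, 2.4]
opening: 0.0204
```

>>> {"api": "move_arm", "payload": {"series": [[0,-0.004,0,0,0,0,-1],[0,-0.008,0,0,0,0,-1],[0,-0.008,0,0,0,0,-1]]}}

```text
t: 28.35
tool_pos: [0.5856, -0.1675, 0.1131]
orientation: [0.314, 3.125, 0.004]
force: [1.1, 7.5, 2.2]
opening: 0.0208
```

The force holds at 7.5 N while the tool moves, so the stem is off the front edge. I stand the handle up along the same arc.

>>> {"api": "move_arm", "payload": {"series": [[-0.025,0,-0.008,0,0,0,-1],[-0.065,0,-0.018,0,0,0,-1],[-0.105,0,-0.027,0,0,0,-1],[-0.145,0,-0.034,0,0,0,-1],[-0.185,0,-0.038,0,0,0,-1],[-0.215,0,-0.039,0,0,0,-1],[-0.215,0,-0.039,0,0,0,-1]]}}

```text
t: 29.05
tool_pos: [0.6066, -0.1717, 0.1166]
orientation: [-0.314, -3.126, -0.005]
force: [1.2, 8.3, 1.5]
opening: 0.0206
```

```bash
python3 - <<'E'
from plant import *; from h import *; import pickle
s=read_state(); print(s["t"],s["tool_pos"],s["force"],s["opening"], (s["tool_pos"]-[.6285,-.0771,.118])@np.c_[ex,ey])
c=read_camera("scene"); crop(c,200,185,360,295,4,"pics/s16.png")
E
```

```text
29.05 [ 0.60663658 -0.17171375  0.11663747] [1.16509828 8.34870671 1.48287213] 0.020552320257817943 [-0.00230741 -0.09707959]
```

View pics/s16.png

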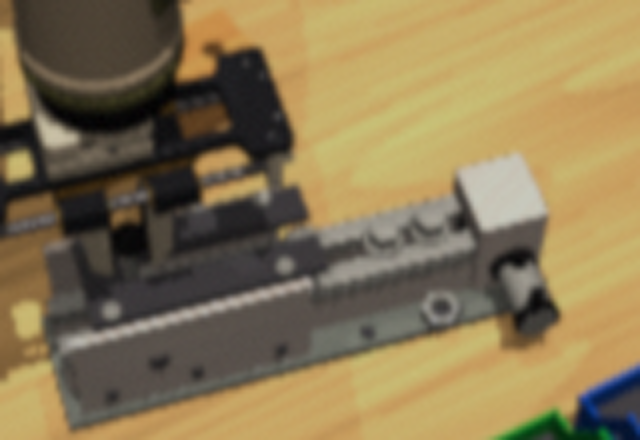

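The handle is upright again with the ball at scene crop (130,238), and both bolts are in the rails at (383,237) and (430,220). I ease the follower forward slowly.

>>> {"api": "move_arm", "payload": {"series": [[-0.01,0.01,0,0,0,0,-1],[-0.01,0.05,0,0,0,0,-1],[-0.01,0.1,0,0,0,0,-1],[-0.01,0.15,0,0,0,0,-1],[-0.01,0.2,0,0,0,0,-1],[-0.01,0.24,0,0,0,0,-1],[-0.01,0.26,0,0,0,0,-1],[-0.01,0.26,0,0,0,0,-1]]}}

```text
t: 29.9
tool_pos: [0.6125, -0.1462, 0.1166]
orientation: [-0.314, -3.126, -0.004]
force: [1.0, 7.6, 1.5]
opening: 0.0203
```

>>> {"api": "move_arm", "payload": {"series": [[0,0.02,0,0,0,0,-1],[0,0.05,0,0,0,0,-1],[0,0.08,0,0,0,0,-1],[0,0.11,0,0,0,0,-1],[0,0.13,0,0,0,0,-1],[0,0.14,0,0,0,0,-1],[0,0.14,0,0,0,0,-1]]}}

```text
t: 30.6
tool_pos: [0.6152, -0.1329, 0.1166]
orientation: [-0.314, -3.125, -0.004]
force: [0.6, 7.2, 1.9]
opening: 0.0204
```

```bash
python3 - <<'E'
from plant import *; from h import *; import pickle
s=read_state(); print(s["t"],s["tool_pos"],s["force"],s["opening"], (s["tool_pos"]-[.6285,-.0771,.118])@np.c_[ex,ey])
c=read_camera("scene"); crop(c,200,185,360,295,4,"pics/s17.png")
E
```

```text
30.6 [ 0.61516882 -0.13290988  0.11662222] [0.61446877 7.22144059 1.94052146] 0.020412810598760486 [-0.00178672 -0.05735216]
```

View pics/s17.png

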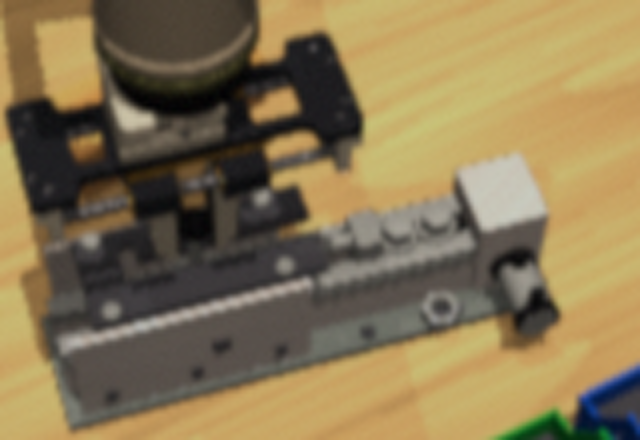

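Travel is about 57 mm. The nose at (366,228) pushes both upright bolts ahead at (400,230) and (438,215). The last few millimetres go in small steps.

>>> {"api": "move_arm", "payload": {"series": [[0,0.01,0,0,0,0,-1],[0,0.025,0,0,0,0,-1],[0,0.04,0,0,0,0,-1],[0,0.05,0,0,0,0,-1],[0,0.05,0,0,0,0,-1]]}}

```text
t: 31.15
tool_pos: [0.6162, -0.1281, 0.1166]
orientation: [-0.314, -3.125, -0.004]
force: [0.1, 6.4, 1.3]
opening: 0.0203
```

>>> {"api": "move_arm", "payload": {"series": [[0,0.005,0,0,0,0,-1],[0,0.01,0,0,0,0,-1],[0,0.01,0,0,0,0,-1]]}}

```text
t: 31.45
tool_pos: [0.6163, -0.1273, 0.1166]
orientation: [-0.314, -3.125, -0.003]
force: [0.1, 6.0, 0.8]
opening: 0.0206
```

>>> {"api": "move_arm", "payload": {"series": [[0,0.005,0,0,0,0,-1],[0,0.01,0,0,0,0,-1],[0,0.01,0,0,0,0,-1]]}}

```text
t: 31.75
tool_pos: [0.6165, -0.1263, 0.1166]
orientation: [-0.314, -3.125, -0.003]
force: [-1.1, 5.7, 0.8]
opening: 0.0208
```

>>> {"api": "move_arm", "payload": {"series": [[0,0.005,0,0,0,0,-1],[0,0.01,0,0,0,0,-1],[0,0.01,0,0,0,0,-1]]}}

```text
t: 32.05
tool_pos: [0.6167, -0.1254, 0.1166]
orientation: [-0.314, -3.125, -0.003]
force: [-0.2, 5.6, 1.3]
opening: 0.0202
```

>>> {"api": "move_arm", "payload": {"series": [[0,0.005,0,0,0,0,-1],[0,0.01,0,0,0,0,-1],[0,0.01,0,0,0,0,-1]]}}

```text
t: 32.35
tool_pos: [0.6169, -0.1253, 0.1166]
orientation: [-0.315, -3.125, -0.001]
force: [-0.7, 5.5, 0.3]
opening: 0.0204
```

>>> {"api": "move_arm", "payload": {"series": [[0,0.005,0,0,0,0,-1],[0,0.01,0,0,0,0,-1],[0,0.01,0,0,0,0,-1]]}}

```text
t: 32.65
tool_pos: [0.6171, -0.125, 0.1166]
orientation: [-0.316, -3.126, 0.0]
force: [-0.7, 3.1, 1.6]
opening: 0.0203
```

>>> {"api": "move_arm", "payload": {"series": [[0,0.005,0,0,0,0,-1],[0,0.01,0,0,0,0,-1],[0,0.01,0,0,0,0,-1]]}}

```text
t: 32.95
tool_pos: [0.6173, -0.1245, 0.1167]
orientation: [0.316, 3.126, -0.001]
force: [-0.8, -0.3, 0.6]
opening: 0.0205
```

```bash
python3 - <<'E'
from plant import *; from h import *; import pickle
s=read_state(); print(s["t"],s["tool_pos"],s["force"],s["opening"], (s["tool_pos"]-[.6285,-.0771,.118])@np.c_[ex,ey])
c=read_camera("scene"); crop(c,200,185,360,295,4,"pics/s18.png")
E
```

```text
32.95 [ 0.61730242 -0.12453579  0.11667019] [-0.83928923 -0.31441031  0.563695  ] 0.020484206030373955 [-0.00138806 -0.04871974]
```

View pics/s18.png

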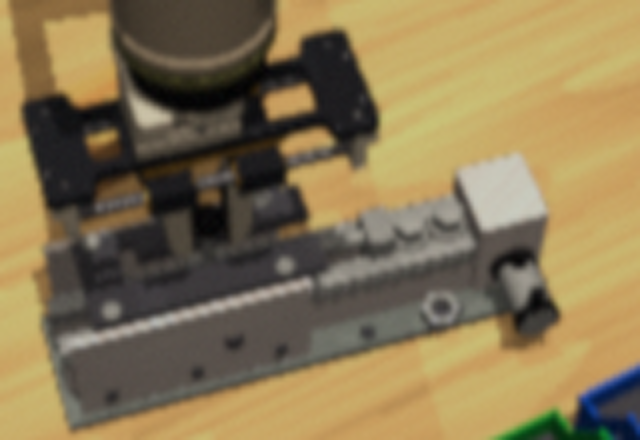

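The tool force is now about zero, so the bolts carry the spring, at about 49-50 mm of travel. I release.

>>> {"api": "move_arm", "payload": {"series": [[0,0,0,0,0,0,-0.45],[0,0,0,0,0,0,-0.3],[0,0,0,0,0,0,0],[0,0,0,0,0,0,0.0]]}}

```text
t: 33.4
tool_pos: [0.6174, -0.124, 0.1167]
orientation: [0.315, 3.126, -0.0]
force: [0.3, -0.4, -0.1]
opening: 0.0439
```

>>> {"api": "move_arm", "payload": {"series": [[0,0,-0.2,0,0,0,0.0],[0,0,-0.6,0,0,0,0],[0,0,-1,0,0,0,0],[0,0,-1,0,0,0,0],[0,0,-1,0,0,0,0]]}}

```text
t: 33.9
tool_pos: [0.6183, -0.1242, 0.2185]
orientation: [0.315, 3.122, -0.001]
force: [0.1, 0.9, -0.7]
opening: 0.0466
```

```bash
python3 - <<'E'
from plant import *; from h import *; import pickle
s=read_state(); print(s["t"],s["tool_pos"],s["force"],s["opening"])
cc={n:read_camera(n) for n in ["wrist","scene","side"]}; pickle.dump(cc,open("c19.pkl","wb"))
W=cc["wrist"]; crop(W,230,140,430,260,4,"pics/w19.png"); crop(cc["scene"],200,185,360,295,5,"pics/s19.png"); crop(cc["side"],210,150,350,280,4,"pics/d19.png")
E
```

```text
33.9 [ 0.61834148 -0.12420451  0.21845715] [ 0.1208987   0.9364709  -0.65081173] 0.046573260912029325
```

View pics/w19.png

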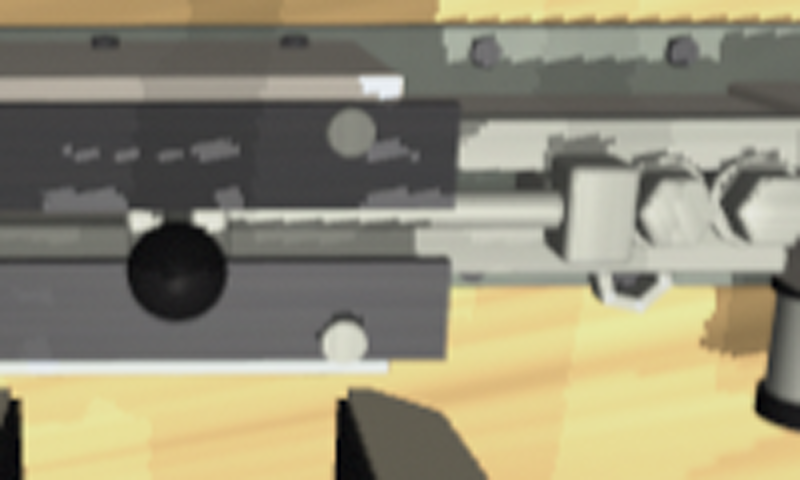

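View pics/s19.png

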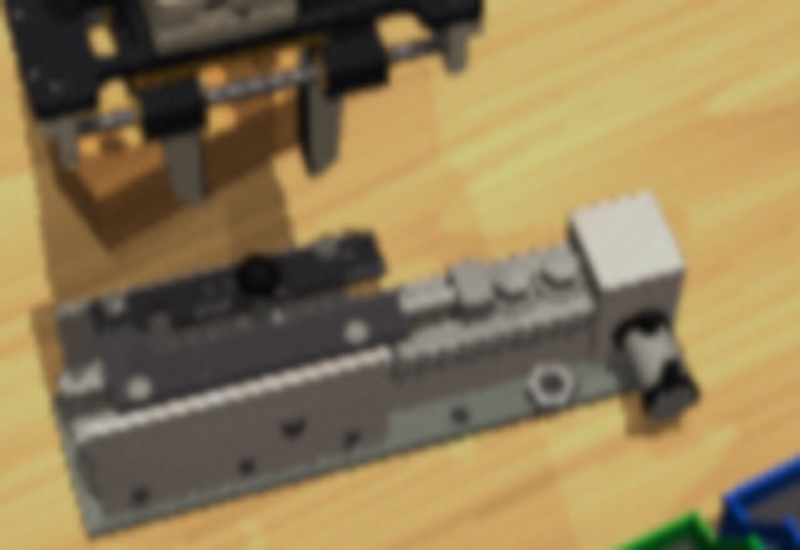

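View pics/d19.png

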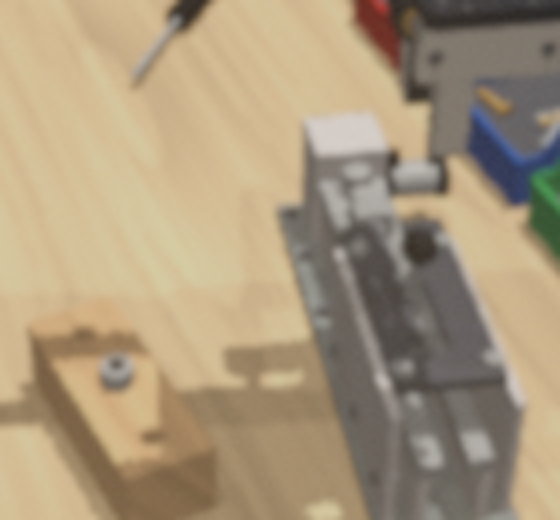

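```bash
python3 - <<'E'
from h import *; import pickle
W=pickle.load(open("c19.pkl","rb"))["wrist"]
a=lambda x,y:((x+.5)/4-.5+230,(y+.5)/4-.5+140); re=np.array([.6498,.039,0])
f=lambda q:np.round([(q-re)@ex*1000,(q-re)@ey*1000],1)
q=onplane(W,a(177,270),.134);print("ball",q,f(q))
q=onplane(W,a(676,212),.079);print("bolt2 hex top",f(q)); q=onplane(W,a(770,205),.079);print("bolt1",f(q))
E
```

```text
ball [ 0.61598894 -0.12497515  0.134     ] [  -0.  -167.4]
bolt2 hex top [  0.2 -38.5]
bolt1 [ -1.7 -14.4]
```

The bolts read 14 and 38.5 mm from the end block (13 and 39 expected). The ball is on the centre line (upright), travel reads about 49 mm against its start position, and the round screw is still in place. Handing in.

```bash
python3 -c "
from plant import *
print(close_job())"
```

```text
the job is handed in; nothing more can be done
None
```

The feeder is reloaded and the job is handed in, at about 34 s of the 72 s allowed; the hand-in gives no verdict.

- **Parking:** I drew the follower back until the handle met the slot's end at about 98.7 mm of travel (tool force about 10 N). Then I laid the handle over into the leg and eased it forward onto the front edge, where it stayed parked.
- **Bolts:** I hung both flange bolts between the rails; each touched down on the rails with 2 to 4 N.
- **Closing up:** I stood the handle up and eased the follower forward in my grip until the tool force fell to about zero, so the bolts carried the spring. Then I let go.

**Last checks (camera):**
- The bolts stand about 14 and 38.5 mm from the end block (13 and 39 expected), and looked upright to the eye.
- The front bolt read 1.7 mm off the centre line and the rear one 0.2 mm. The front head was only partly in view, so that reading is rough.
- The ball is on the centre line, so the handle is upright.
- The travel read about 49 mm measured from the ball's start position, but 47.4 mm straight from the end-block face. Both are inside 46–54 mm, and the gap between them is within the camera calibration.
- The round-headed screw is still in the block and the nut had not moved by eye; I did not measure the other loose items.
- The gripper is clear, about 10 cm up.

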